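# Bring up the backup power units on the coffee table

## Task

The mains is out: bring up the two backup power units on the coffee table. First push in the long isolator handle of the battery unit, turn it clockwise from OFF to ON while it is in, and let it spring out again locked at ON; then twist the start knob of the other unit clockwise to its stop, hold it there for half a second, and let it spring back. Leave the remotes and the mug where they are.

Things in the scene. Friction and masses are not known exactly. Their poses are not given: they have to be found in the camera images.
- battery_unit: Grey box fixed on the table, 200 mm wide (y), 224 deep (x), 165 high, front 50 mm high; stands left or right. Origin: centre of its underside; its front (-x) looks to the robot within 0.3 rad. Its upper front is a flat aluminium face, 200 x 200 mm, 35 deg from level, falling towards the front. It has the long isolator handle with pointer nose.
- isolator_centre (a point): Fixed point at the middle of the battery unit's face, on its surface, on the isolator's axis. x: up the slope; y: to the left seen from the front; z: outward normal. On the face a raised ring marks OFF (0.7 rad counter-clockwise of x), a raised line ON (0.7 rad clockwise of x).
- isolator_grip (a point): On the isolator's axis, moves with it; 40 mm off the face when out. x along the bar to its nose, z outward. Black bar 20 wide, 30 tall (21 to 51 mm off the face), from 45 mm behind to 40 mm ahead of the axis, then a 10 mm wide nose to 66 mm. The bar stands on a round skirt 84 mm across, top 21 mm off the face, which fingertips may press.
- isolator (a joint): Turn of the isolator handle (rad): 0 at OFF, grows clockwise to 1.4 at ON (stop). While the handle is out it is locked at OFF or ON; it turns only while pushed in.
- isolator_push (a joint): How far the isolator is pushed in along the normal (m): 0 out, 0.012 at the stop. The spring takes 8 N at first, 14 N at the stop. Push in more than 10 mm to turn; between OFF and ON it stays about 10 mm in by itself, at ON it springs out when let go.
- inverter_unit: Fixed grey box like the battery unit in shape, size, origin and axes, standing beside it, on the other side. Its sloping face has the short round start knob.
- start_centre (a point): Fixed point at the middle of the inverter unit's face, on its surface, on the knob's axis. x: up the slope; y: to the left seen from the front; z: outward normal. The start knob: black disc 70 mm across, top 18 mm off the face, with a bar across it 70 long, 16 wide, 30 tall (18 to 48 mm off the face). It does not push in.
- start_grip (a point): On the start knob's axis, 37 mm off the face, turns with the knob: x along the bar, z outward. The bar lies 0.5 rad counter-clockwise of the face's x at rest, 0.5 rad clockwise of it at the stop.
- start_knob (a joint): Turn of the start knob (rad): 0 at rest, grows clockwise to 1.0 at the stop; its spring takes 0.08 to 0.25 N m and returns it.
- remote_long: Black remote control, 200 x 52 x 22 mm, loose on the table, origin at the centre of its underside, x along it. Not to be moved.
- remote_short: Black remote control, 150 x 45 x 20 mm, as above. Not to be moved.
- remote_silver: Silver remote control, 180 x 55 x 24 mm, as above. Not to be moved.
- mug: White mug, 80 mm across, 90 mm tall, between the units, origin at the centre of its underside, handle at +y. Not to be moved.

How it is judged (in metres and radians):
On the way, in this order (a step that is already met when the one before it is completed fails the run):
1. the isolator handle is at ON (within 0.08 rad of its stop) and has sprung out (less than 3 mm in), locked (value of joint isolator above 1.32 rad and value of joint isolator_push below 0.003 m), for 0.2 s.
2. the start knob is twisted to its stop (within 0.08 rad) and held there for half a second (value of joint start_knob above 0.92 rad), for 0.5 s.
At the end, for the whole second after the job is handed in: The isolator stands at ON, within 0.08 rad of its stop, sprung out (less than 3 mm in); the start knob has sprung back to within 0.06 rad of rest after its half second at the stop; the remotes and the mug are within 20 mm of where they were (all of step 1 and value of joint start_knob below 0.06 rad and distance of each of remote_long, remote_short, remote_silver, mug from where it was at the start of the episode below 0.02 m); the robot touches nothing.
It fails at once if the start knob is turned (more than 0.3 rad) before the isolator is at ON (value of joint isolator below 1.3 rad and value of joint start_knob above 0.3 rad).
It fails at once if the long remote is moved more than 20 mm or tipped over (distance of remote_long from where it was at the start of the episode above 0.02 m or angle between remote_long's own z axis and vertical above 0.3 rad).
It fails at once if the short remote is moved more than 20 mm or tipped over (distance of remote_short from where it was at the start of the episode above 0.02 m or angle between remote_short's own z axis and vertical above 0.3 rad).
It fails at once if the silver remote is moved more than 20 mm or tipped over (distance of remote_silver from where it was at the start of the episode above 0.02 m or angle between remote_silver's own z axis and vertical above 0.3 rad).
It fails at once if the mug is moved more than 20 mm or tipped over (distance of mug from where it was at the start of the episode above 0.02 m or angle between mug's own z axis and vertical above 0.3 rad).
It also fails if it takes over 54 s, if anything falls off the work surface, if the arm or the gripper's body presses on something with over 40 N, if the wrist force passes 120 N, or if a joint passes its speed limit or range.

## Robot

A 7-joint arm with a two-finger parallel gripper is mounted at the origin on the work surface. World frame = base frame: x ahead of the robot, y to its left, z up, the work surface at z = 0. Lengths are in mm, angles in rad, forces in N, time in s.
With the tool pointing down it reaches from about 425 to 875 mm from the base axis. Payload 9.9 kg.
Tool frame: the origin (TCP) lies midway between the tips of the shut fingers; the grasp point (between the pads) lies 19 mm behind it; z points along the fingers, y is the line along which they close (so a half turn about z gives the same grasp; the last joint's range is limited). The gripper opens to 85 mm and grips with 20 to 120 N. Pads are 22 mm wide; open, the fingers measure 114 mm over their backs; the gripper's body (76 mm by 85 mm) begins 54 mm behind the grasp point. The pads swing forward as they close: fully open they stand 13 mm farther back than shut.
Start: joints at [1.087, 0.576, 0.025, 1.437, -0.015, 1.129, -0.057], TCP at [262.738, -621.77, 231.289] pointing down, gripper open.
Joint ranges: [-2.76, 2.76], [-0.34, 2.15], [-1.52, 1.57], [0.19, 2.46], [-1.09, 4.23], [0.17, 1.99], [-2.82, 2.82]. Speed limits (rad/s): [2.22, 2.22, 3.01, 3.01, 3.14, 3.14, 3.14].

## Interface

Orientations are given as a unit quaternion [w, x, y, z].
In Python, from plant import sense, capture, job_done gives the robot as it stands.
- The arm moves only by the tool apply_moves, never from a script. Its argument "moves" is a list of rows, each an object with "xyz": the shift along the tool's x, y, z normalised to -1 to 1, where 1 is 500 mm, a list of three; "angular": the turn, a rotation vector about the tool's x, y, z normalised to -1 to 1, where 1 is 90 degrees, a list of three. In form: [{"xyz": [dx, dy, dz], "angular": [wx, wy, wz]}, ...]. A call has 1 to 10 rows; each row shifts and turns the commanded pose from where the row before left it, along the tool's axes as they then stand; what a row does not reach is not made up. A row lasts 1/8 s, in which the tool goes at most 62.5 mm and 10.7 degrees, less where a joint would pass 70% of its speed; a pose out of reach is approached as far as the arm can. A call with a number of a shift or a turn outside -1 to 1 is refused whole. A call with a gripper value outside its range is refused whole. "grip" is the opening, from -1 (shut) to 1 (fully open), set as the call begins (left out, the last holds). The fingers move at their own pace and stop on an object; the grip force is fixed at half the most. Time passes only in rows, so rows that do not move let the fingers close. It gives the time, the measured TCP pose, the force, the opening and the grip force at its end, in the units of the state.
- sense(): the state, without advancing time (a new reading comes with each control period).
- capture(name): name is "scene" or "top" or "wrist"; returns a dict with "frame" (400x640x3 uint8, red, green, blue), "range_z" (400x640 float32, mm along the optical axis (not along the pixel's ray), 0 where there is no reading), "mtx" (3x3 intrinsics, pixels), "extrinsics" (4x4, takes a point from camera to world coordinates). Camera axes: x right, y down, z forward; pixel columns grow to the right and rows downward; lengths in mm; the calibration is good to about 2 mm. A picture is of the moment at which its call begins.
- job_done(): hands the job in; it is judged then, once.
The state is a dict: "clock": time; "q": joint angles; "dq": joint speeds; "joint_efforts": joint torques, N m; "position": TCP position; "tool_rot": TCP orientation; "force": force on the tool from outside, world axes, zero at the start; "wrist_torque": the same for the moment, N m; "width": opening from 0.0 (shut) to 1.0 (fully open); "finger_force": force on a finger pad.
Only numpy, scipy, OpenCV 4.12 (cv2) and the standard library are available. Lean on these libraries where they do the work, as an engineer would, in place of code of your own. Each camera call takes 0.05 s, during which the arm holds its last target. There are 200 camera calls.

## Working session

There is one attempt and no reset: what is moved stays moved. The work goes in short steps, Python scripts to look and compute and a tool call to move; the robot and the scene stay as the last step left them, time stands still between calls to the robot, and variables do not carry over. Pictures are saved under pics/ and viewed, at most 10 in all, crops included, and the job is handed in when it is done.

Besides the shell and the picture viewer there is one more tool, called by a JSON object that holds its "method" and its "body", one argument or row to a line. apply_moves: Moves the arm, as the interface text tells. Scaled input: -1 to 1 covers 500 mm each way for a shift and 90 degrees each way for a turn. Its arguments: {"type":"object","properties":{"moves":{"type":"array","items":{"type":"object","properties":{"xyz":{"type":"array","items":{"type":"number"}},"angular":{"type":"array","items":{"type":"number"}}}}},"grip":{"type":"number"}},"required":["moves"]}

```bash
mkdir -p pics; python3 - <<'E'
from plant import sense,capture
import cv2,numpy as np
s=sense();print({k:np.round(v,3) for k,v in s.items()})
for n in("scene","top"):
    c=capture(n);cv2.imwrite(f"pics/{n}0.png",c["frame"][:,:,::-1]);np.savez(n+"0.npz",**c);print(n,c["mtx"],np.round(c["extrinsics"],3))
E
```

```text
{'clock': np.float64(0.0), 'q': array([ 1.087,  0.577,  0.025,  1.438, -0.015,  1.129, -0.056]), 'dq': array([-0.   , -0.001, -0.   ,  0.002, -0.   , -0.001, -0.   ]), 'joint_efforts': array([-0.0000e+00, -7.6577e+01,  2.2500e+00, -2.8597e+01,  1.5000e-02,
        1.3000e-02,  0.0000e+00]), 'position': array([ 262.609, -621.343,  230.451]), 'tool_rot': array([-0.001,  0.98 ,  0.199, -0.   ]), 'force': array([-0.247,  0.62 ,  0.122]), 'wrist_torque': array([ 0.002, -0.016,  0.007]), 'finger_force': np.float64(0.0), 'width': np.float64(0.999)}
scene [[433.82817165   0.         318.06560261]
 [  0.         433.82817165 208.51022157]
 [  0.           0.           1.        ]] [[ 2.100000e-01  5.900000e-01 -7.800000e-01  1.578194e+03]
 [ 9.780000e-01 -1.270000e-01  1.670000e-01 -2.074420e+02]
 [-1.000000e-03 -7.980000e-01 -6.030000e-01  8.484490e+02]
 [ 0.000000e+00  0.000000e+00  0.000000e+00  1.000000e+00]]
top [[404.10714266   0.         320.13619032]
 [  0.         404.10714266 197.36517048]
 [  0.           0.           1.        ]] [[ 1.200000e-02 -9.900000e-01  1.430000e-01  4.232130e+02]
 [-1.000000e+00 -1.300000e-02 -5.000000e-03 -6.946000e+00]
 [ 7.000000e-03 -1.430000e-01 -9.900000e-01  1.160603e+03]
 [ 0.000000e+00  0.000000e+00  0.000000e+00  1.000000e+00]]
```

View pics/scene0.png

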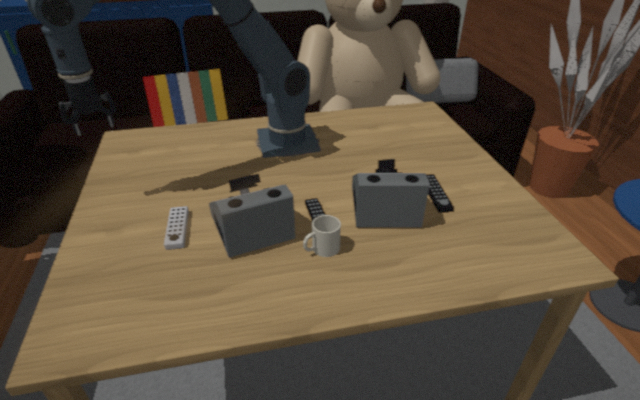

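View pics/top0.png

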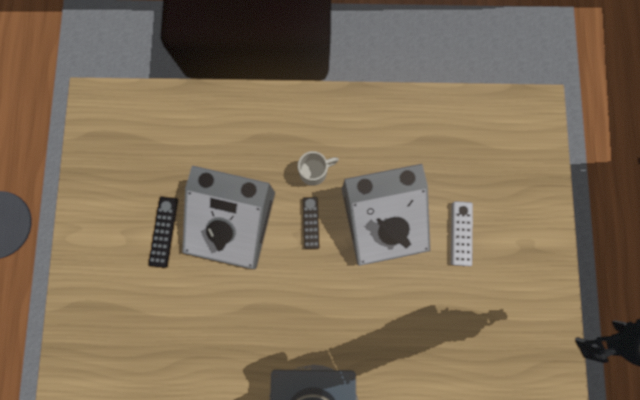

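The top view shows the battery unit on the right: its ring is at (370,211), its line at (410,203) and its handle at (395,232). The inverter is on the left with its knob at (220,233). The mug is at (313,167) and the remotes are at (163,232), (311,222) and (462,234). Next I'll fit the faces from depth.

```bash
cat > h.py <<'E'
import numpy as np,cv2
from scipy.spatial.transform import Rotation as R
def cloud(c):
    z=c["range_z"];v,u=np.mgrid[:400,:640];K=c["mtx"]
    p=np.stack([(u-K[0,2])*z/K[0,0],(v-K[1,2])*z/K[1,1],z],-1)
    E=c["extrinsics"];return p@E[:3,:3].T+E[:3,3]
def fitface(P,m):
    "P: HxWx3, m: mask of region. RANSAC-ish plane with tilt 35deg; returns centre, axes"
    p=P[m];rng=np.random.default_rng(0);best=None
    for _ in range(1500):
        a,b,c=p[rng.choice(len(p),3,False)];n=np.cross(b-a,c-a);L=np.linalg.norm(n)
        if L<100: continue
        n/=L;n*=np.sign(n[2])
        if abs(np.arccos(n[2])-np.radians(35))>.12 or n[0]>0: continue
        k=abs((p-a)@n)<2.5
        if best is None or k.sum()>best.sum(): best=k
    for _ in range(3):
        q=p[best];o=q.mean(0);n=np.linalg.svd(q-o,full_matrices=False)[2][2];n*=np.sign(n[2]);best=abs((p-o)@n)<3
    q=p[best];up=np.array([0,0,1])-n*n[2];up/=np.linalg.norm(up);y=np.cross(n,up)
    ab=np.c_[(q-o)@up,(q-o)@y].astype(np.float32)
    r=cv2.minAreaRect(ab);print("tilt",np.degrees(np.arccos(n[2])),"yaw",np.arctan2(-n[1],-n[0]),"n",len(q),"rect",r,
      "pct",np.percentile(ab,[.3,99.7],axis=0).round(1).tolist())
    return o+up*r[0][0]+y*r[0][1],np.c_[up,y,n]
E
python3 - <<'E'
from h import *
c=dict(np.load("top0.npz"));P=cloud(c)
f=c["frame"][:,:,::-1]
cv2.imwrite("pics/crop.png",np.hstack([cv2.resize(f[160:275,a:a+100],None,fx=4,fy=4,interpolation=2) for a in(175,340)]))
for nm,a in(("inv",(178,275)),("bat",(340,435))):
    m=np.zeros((400,640),bool);m[162:272,a[0]:a[1]]=1;m&=(P[...,2]>30)
    C,A=fitface(P,m);print(nm,C.round(1),A.round(3).tolist())
    q=(P[m]-C)@A;h=q[(abs(q[:,0])<90)&(abs(q[:,1])<90)&(q[:,2]>8)]
    k=h[h[:,2]>35];print("high pts",len(h),len(k),k.mean(0).round(1),k.min(0).round(1),k.max(0).round(1))
    if len(k)>5:
        d=np.linalg.svd(k[:,:2]-k[:,:2].mean(0),full_matrices=False)[2][0];print("bar angle",np.arctan2(d[1],d[0]))
    for z0,z1 in((8,16),(16,25),(25,40),(40,60)):
        k=h[(h[:,2]>=z0)&(h[:,2]<z1)]
        if len(k):print(z0,len(k),k.mean(0).round(1),k.min(0).round(1),k.max(0).round(1))
E
```

```text
tilt 35.05060449500686 yaw -0.21348669080578164 n 4020 rect ((-4.9739532470703125, 1.5336151123046875), (200.94024658203125, 211.37503051757812), 89.9738540649414) pct [[-108.6, -98.6], [95.4, 100.9]]
inv [489.9 243.4 110.2] [[0.8, 0.212, -0.561], [-0.173, 0.977, 0.122], [0.574, 0.0, 0.819]]
high pts 576 208 [-0.7 -1.7 44.5] [-36.  -22.6  35. ] [30.2 21.2 51.6]
bar angle -2.638559972521529
8 97 [ 8.2 -7.2 13.5] [-35.6 -35.6   8.2] [31.8 34.1 16. ]
16 214 [ 3.7 -8.8 18.3] [-33.  -35.1  16. ] [31.3 33.  24.9]
25 93 [ 4.  -3.7 32.6] [-30.7 -22.5  25.4] [30.3 20.3 40. ]
40 172 [-1.9 -1.3 46. ] [-36.  -22.6  40.1] [29.2 21.2 51.6]
tilt 35.004269652141154 yaw 0.21052085618574123 n 3925 rect ((-8.51312255859375, -1.9501724243164062), (200.77056884765625, 209.40997314453125), 89.99292755126953) pct [[-111.6, -101.8], [94.1, 97.8]]
bat [ 502.4 -200.3  109.6] [[0.801, -0.209, -0.561], [0.171, 0.978, -0.12], [0.574, 0.0, 0.819]]
high pts 815 313 [ 5.   4.8 48.1] [-41.3 -33.8  35. ] [49.5 43.9 54.6]
bar angle -2.4578546385007787
8 6 [15.6 18.2 14.5] [ -5.1 -37.1  12.8] [34.5 41.4 15.5]
16 454 [ 1.3 -0.9 20.2] [-45.1 -39.5  16. ] [47.2 42.  24.1]
25 65 [19.9 10.4 32.8] [-28.1 -32.6  25. ] [49.1 43.4 40. ]
40 290 [ 3.9  4.5 49. ] [-41.3 -33.8  40.1] [49.5 43.9 54.6]
```

View pics/crop.png

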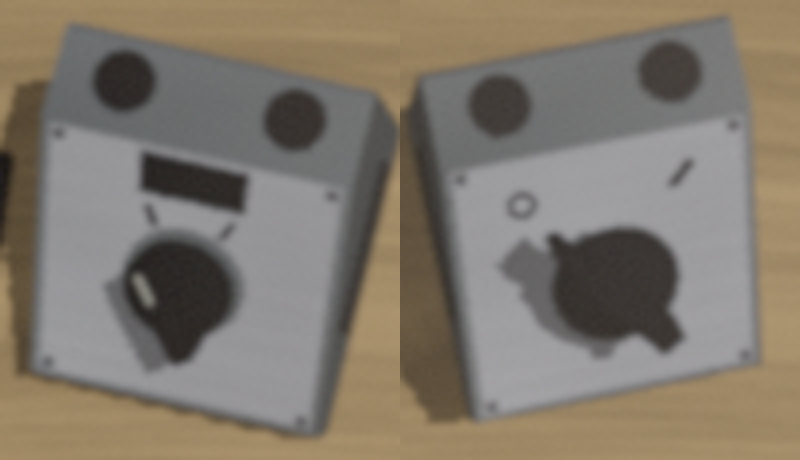

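The crops confirm both poses. The isolator's nose points at the OFF ring and the knob's bar is at rest. Next I'll plan a move to a viewing pose above the isolator.

```bash
cat >> h.py <<'E'
import json
def pose():
    from plant import sense
    s=sense();q=s["tool_rot"];return np.array(s["position"]),R.from_quat(q,scalar_first=True),s
def plan(p1,R1,n,p0=None,R0=None):
    "n equal rows (shift then turn, tool axes) from the present pose to (p1,R1)"
    if p0 is None: p0,R0,_=pose()
    w=(R0.inv()*R1).as_rotvec()/n; D=R.from_rotvec(w)
    S=sum((D**k).as_matrix() for k in range(n))
    d=np.linalg.solve(S,R0.inv().apply(p1-p0))
    row={"xyz":(d/500).round(4).tolist(),"angular":(w/(np.pi/2)).round(4).tolist()}
    p,r=p0,R0;tr=[]
    for _ in range(n): p=p+r.apply(d);r=r*D;tr.append(p.round(0).tolist())
    print(n,json.dumps(row),"mm/row",np.linalg.norm(d).round(1),"deg/row",np.degrees(np.linalg.norm(w)).round(1));print("path",tr[n//4],tr[n//2],tr[-1])
FACE={"bat":(np.array([502.4,-200.3,109.6]),np.array([[0.801,-0.209,-0.561],[0.171,0.978,-0.12],[0.574,0,0.819]])),
      "inv":(np.array([489.9,243.4,110.2]),np.array([[0.8,0.212,-0.561],[-0.173,0.977,0.122],[0.574,0,0.819]]))}
def tgt(nm,h,ang,flip=1,off=(0,0)):
    "tool pose: TCP h mm off the face on axis, tool x along (flip*) bar at ang CCW of face x"
    C,A=FACE[nm];b=flip*(np.cos(ang)*A[:,0]+np.sin(ang)*A[:,1]);z=-A[:,2]
    M=np.c_[b,np.cross(z,b),z];return C+A@np.array([off[0],off[1],h]),R.from_matrix(M)
E
python3 - <<'E'
from h import *
plan(*tgt("bat",130,.7),12)
E
```

```text
12 {"xyz": [0.0617, -0.0394, 0.0108], "angular": [-0.0142, 0.0296, -0.0263]} mm/row 37.0 deg/row 3.8
path [339.0, -496.0, 215.0] [384.0, -395.0, 211.0] [429.0, -216.0, 216.0]
```

{"method": "apply_moves", "body": {
  "moves": [
    {"xyz": [0.0617, -0.0394, 0.0108], "angular": [-0.0142, 0.0296, -0.0263]},
    {"xyz": [0.0617, -0.0394, 0.0108], "angular": [-0.0142, 0.0296, -0.0263]},
    {"xyz": [0.0617, -0.0394, 0.0108], "angular": [-0.0142, 0.0296, -0.0263]},
    {"xyz": [0.0617, -0.0394, 0.0108], "angular": [-0.0142, 0.0296, -0.0263]},
    {"xyz": [0.0617, -0.0394, 0.0108], "angular": [-0.0142, 0.0296, -0.0263]},
    {"xyz": [0.0617, -0.0394, 0.0108], "angular": [-0.0142, 0.0296, -0.0263]}
  ],
  "grip": 1
}}

```text
clock: 0.85
position: [370.9, -428.0, 212.0]
tool_rot: [0.038, 0.936, 0.316, 0.15]
force: [0.1, 0.2, 0.6]
width: 1.002
finger_force: 0.0
```

{"method": "apply_moves", "body": {
  "moves": [
    {"xyz": [0.0617, -0.0394, 0.0108], "angular": [-0.0142, 0.0296, -0.0263]},
    {"xyz": [0.0617, -0.0394, 0.0108], "angular": [-0.0142, 0.0296, -0.0263]},
    {"xyz": [0.0617, -0.0394, 0.0108], "angular": [-0.0142, 0.0296, -0.0263]},
    {"xyz": [0.0617, -0.0394, 0.0108], "angular": [-0.0142, 0.0296, -0.0263]},
    {"xyz": [0.0617, -0.0394, 0.0108], "angular": [-0.0142, 0.0296, -0.0263]},
    {"xyz": [0.0617, -0.0394, 0.0108], "angular": [-0.0142, 0.0296, -0.0263]},
    {"xyz": [0, 0, 0], "angular": [0, 0, 0]}
  ]
}}

```text
clock: 1.72
position: [428.7, -213.6, 215.8]
tool_rot: [0.072, 0.856, 0.421, 0.292]
force: [-0.3, -1.4, 0.3]
width: 1.0
finger_force: 0.0
```

```bash
cat >> h.py <<'E'
def look(nm,fn):
    from plant import capture
    c=capture("wrist");cv2.imwrite(fn,c["frame"][:,:,::-1]);P=cloud(c)
    C,A=FACE[nm];q=(P-C)@A
    m=(c["range_z"]>0)&(abs(q[...,0])<115)&(abs(q[...,1])<110)&(abs(q[...,2])<15)
    C2,A2=fitface(P,m);print("C",C2.round(1),A2.round(3).tolist())
    q=(P-C)@A;q=q[(c["range_z"]>0)&(abs(q[...,0])<75)&(abs(q[...,1])<75)]
    for z0,z1 in((-6,6),(8,16),(16,25),(25,40),(40,49),(49,60)):
        k=q[(q[:,2]>=z0)&(q[:,2]<z1)]
        if len(k)>9:
            r=cv2.minAreaRect(k[:,:2].astype(np.float32));print(z0,len(k),"med z",np.median(k[:,2]).round(1),"rect",np.round(r[0],1),np.round(r[1],1),round(r[2],1),"circ",np.round(cv2.minEnclosingCircle(k[:,:2].astype(np.float32))[0],1))
    print("tilt vs FACE mrad",(A.T@A2[:,2]*1000).round(1))
E
python3 - <<'E'
from h import *
p,r,s=pose();t,rt=tgt("bat",130,.7);print(p.round(1),(p-t).round(1),(r.inv()*rt).as_rotvec().round(3),s["q"].round(2),s["clock"])
look("bat","pics/w1.png")
E
```

```text
[ 428.7 -213.6  215.8] [-0.7  2.3 -0.3] [-0.001 -0.002  0.003] [ 1.4   0.29 -0.86  2.33 -0.87  0.29  0.76] 1.725
tilt 34.94943023501752 yaw 0.21267370683486245 n 32793 rect ((-10.392364501953125, -9.384490966796875), (200.95603942871094, 206.91342163085938), 89.85992431640625) pct [[-112.2, -108.5], [90.4, 90.4]]
C [ 501.4 -200.7  110.8] [[0.801, -0.211, -0.56], [0.173, 0.977, -0.121], [0.573, 0.0, 0.82]]
-6 15148 med z 1.8 rect [-0.  0.] [150. 150.] 90.0 circ [-0.1 -0. ]
16 3991 med z 21.7 rect [-1.7  0.8] [80.9 82.5] 40.2 circ [-2.3  0.1]
25 37 med z 34.8 rect [38.3 33. ] [27.5 18.7] 39.3 circ [37.1 32. ]
40 205 med z 48.4 rect [6.8 7.5] [108.2  20. ] 38.9 circ [9.2 4.5]
49 2465 med z 51.5 rect [5.8 6.6] [109.5  19.9] 38.7 circ [4.6 8.2]
tilt vs FACE mrad [  1.3  -1.2 999.9]
```

View pics/w1.png

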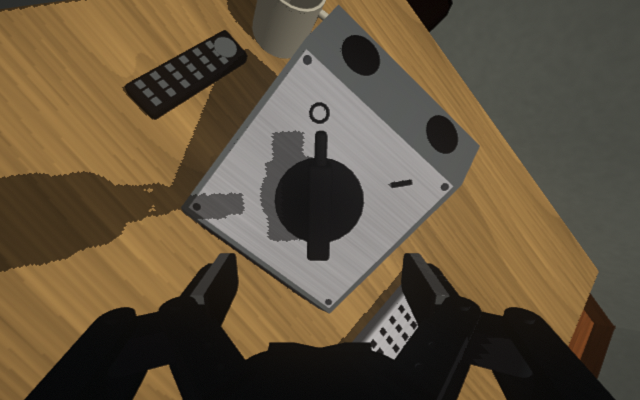

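The wrist view shows the handle centred at about (318,205), its nose at (320,140) pointing at OFF, and the fingers on either side. The axis needs a correction of about -2 mm along the slope. Then I'll descend.

```bash
cat >> h.py <<'E'
C,A=FACE["bat"];FACE["bat"]=(C+A@np.array([-2,.3,.8]),A)
E
python3 - <<'E'
from h import *
p,r,_=pose();t,rt=tgt("bat",60,.69);plan(t,rt,4)
plan(*tgt("bat",25,.69),5,t,rt)
E
```

```text
4 {"xyz": [-0.0007, -0.0006, 0.0347], "angular": [0.0002, -0.0, 0.0018]} mm/row 17.3 deg/row 0.2
path [448.0, -212.0, 187.0] [457.0, -210.0, 173.0] [467.0, -208.0, 158.0]
5 {"xyz": [-0.0, 0.0, 0.014], "angular": [0.0, 0.0, 0.0]} mm/row 7.0 deg/row 0.0
path [474.0, -206.0, 147.0] [478.0, -205.0, 141.0] [486.0, -203.0, 130.0]
```

{"method": "apply_moves", "body": {
  "moves": [
    {"xyz": [-0.0007, -0.0006, 0.0347], "angular": [0, 0, 0.0018]},
    {"xyz": [-0.0007, -0.0006, 0.0347], "angular": [0, 0, 0.0018]},
    {"xyz": [-0.0007, -0.0006, 0.0347], "angular": [0, 0, 0.0018]},
    {"xyz": [-0.0007, -0.0006, 0.0347], "angular": [0, 0, 0.0018]},
    {"xyz": [0, 0, 0], "angular": [0, 0, 0]},
    {"xyz": [0, 0, 0], "angular": [0, 0, 0]}
  ]
}}

```text
clock: 2.52
position: [467.3, -215.2, 171.1]
tool_rot: [0.064, 0.859, 0.418, 0.288]
force: [0.3, 1.2, -0.2]
width: 0.998
finger_force: 0.0
```

```bash
python3 - <<'E'
from h import *
p,r,s=pose();t,rt=tgt("bat",60,.69);C,A=FACE["bat"];print("face coords",((p-C)@A).round(1),(r.inv()*rt).as_rotvec().round(3),s["q"].round(2))
plan(*tgt("bat",25,.69),5)
E
```

```text
face coords [ 6.6 -7.6 71. ] [-0.018  0.001  0.   ] [ 1.19  0.4  -0.72  2.32 -1.08  0.17  0.94]
5 {"xyz": [-0.0001, -0.0038, 0.0185], "angular": [-0.0023, 0.0002, 0.0]} mm/row 9.4 deg/row 0.2
path [475.0, -210.0, 154.0] [479.0, -208.0, 146.0] [486.0, -203.0, 130.0]
```

The arm is stuck here: q5 and q6 are at their range limits. I'll fit a kinematic model so I can choose a better elbow configuration, starting with the orientation structure.

```bash
cat > k.py <<'E'
import numpy as np,itertools,json
from scipy.spatial.transform import Rotation as R
D=[([1.087,.577,.025,1.438,-.015,1.129,-.056],[-.001,.98,.199,0],[262.6,-621.3,230.5]),
   ([1.4,.29,-.86,2.33,-.87,.29,.76],[.072,.856,.421,.292],[428.7,-213.6,215.8]),
   ([1.19,.4,-.72,2.32,-1.08,.17,.94],[.064,.859,.418,.288],[467.3,-215.2,171.1])]
E
python3 - <<'E'
from k import *
from plant import sense
s=sense();D[2]=(s["q"],s["tool_rot"],s["position"]);print(np.round(s["q"],4).tolist(),np.round(s["tool_rot"],4).tolist())
res=[]
for sg in itertools.product([1,-1],repeat=7):
    M=[R.from_euler("ZYZYZYZ",np.array(sg)*q) if 0 else np.prod([R.from_euler(a,s*x) for a,s,x in zip("zyzyzyz",sg,q)]) for q,_,_ in D]
    T=[R.from_quat(t,scalar_first=True) for _,t,_ in D]
    # T = B M X, B=Rz(psi), X=Rz(phi)*(maybe flip)
    best=(9,)
    for psi in np.linspace(-np.pi,np.pi,145):
        B=R.from_euler("z",psi)
        X=[m.inv()*B.inv()*t for m,t in zip(M,T)]
        e=max((X[0].inv()*x).magnitude() for x in X[1:])
        if e<best[0]:best=(e,psi,X[0].as_rotvec().round(2).tolist())
    res.append(best+(sg,))
for r in sorted(res,key=lambda r:r[0])[:8]:print(r)
E
```

```text
[1.187, 0.4048, -0.7228, 2.3152, -1.085, 0.1724, 0.9437] [0.0637, 0.8594, 0.4177, 0.2879]
(0.007721706772613172, np.float64(3.141592653589793), [0.0, 0.0, -1.57], (-1, -1, -1, -1, -1, -1, -1))
(0.007721706772613233, np.float64(0.0), [-0.0, 0.0, 1.57], (-1, 1, -1, 1, -1, 1, -1))
(0.19682157915113946, np.float64(-2.4870941840919194), [0.03, 0.01, -0.79], (-1, -1, -1, -1, 1, -1, 1))
(0.19682157915113951, np.float64(0.6544984694978737), [-0.02, 0.03, 2.35], (-1, 1, -1, 1, 1, 1, 1))
(0.2385655896270753, np.float64(-0.2617993877991496), [-0.76, -0.98, 1.25], (-1, 1, -1, -1, 1, -1, 1))
(0.23856558962707572, np.float64(2.879793265790644), [-1.02, 0.78, -1.51], (-1, -1, -1, 1, 1, 1, 1))
(0.4475605192886461, np.float64(-0.13089969389957457), [-0.9, -0.86, 1.27], (-1, 1, -1, -1, -1, -1, -1))
(0.44756051928864615, np.float64(3.0106929596902186), [-0.89, 0.93, -1.49], (-1, -1, -1, 1, -1, 1, -1))
```

{"method": "apply_moves", "body": {
  "moves": [
    {"xyz": [0, 0, -0.05], "angular": [0, 0, 0]},
    {"xyz": [0, 0, -0.05], "angular": [0, 0, 0]},
    {"xyz": [0, 0, -0.05], "angular": [0, 0, 0]},
    {"xyz": [0, 0, 0], "angular": [0, 0, 0]},
    {"xyz": [0, 0, 0], "angular": [0, 0, 0]}
  ]
}}

```text
clock: 3.15
position: [426.3, -224.9, 232.8]
tool_rot: [0.064, 0.859, 0.418, 0.288]
force: [-0.2, 0.7, 1.0]
width: 1.006
finger_force: 0.0
```

```bash
cat > rec.py <<'E'
from plant import sense
import json,numpy as np
s=sense();open("log.txt","a").write(json.dumps([list(map(float,s[k])) for k in("q","tool_rot","position")])+"\n");print(s["clock"],np.round(s["q"],3).tolist())
E
python3 rec.py; python3 - <<'E'
from h import *
p,r,_=pose();plan(np.array([450.,-220,320]),R.from_euler("z",-.4)*R.from_matrix(np.array([[0,1,0],[1,0,0],[0,0,-1]]).T),8)
E
```

```text
3.15 [1.184, 0.222, -0.534, 2.28, -0.916, 0.449, 0.812]
8 {"xyz": [0.0093, 0.0093, -0.0189], "angular": [0.0344, -0.0332, -0.0205]} mm/row 11.5 deg/row 4.7
path [429.0, -226.0, 267.0] [436.0, -225.0, 289.0] [450.0, -220.0, 320.0]
```

{"method": "apply_moves", "body": {
  "moves": [
    {"xyz": [0.0093, 0.0093, -0.0189], "angular": [0.0344, -0.0332, -0.0205]},
    {"xyz": [0.0093, 0.0093, -0.0189], "angular": [0.0344, -0.0332, -0.0205]},
    {"xyz": [0.0093, 0.0093, -0.0189], "angular": [0.0344, -0.0332, -0.0205]},
    {"xyz": [0.0093, 0.0093, -0.0189], "angular": [0.0344, -0.0332, -0.0205]}
  ]
}}

```text
clock: 3.65
position: [432.5, -225.2, 278.0]
tool_rot: [0.031, 0.858, 0.493, 0.145]
force: [0.0, -0.2, -0.1]
width: 1.001
finger_force: 0.0
```

```bash
python3 rec.py
```

```text
3.65 [0.821, 0.173, -0.324, 2.005, -0.228, 0.78, 0.127]
```

{"method": "apply_moves", "body": {
  "moves": [
    {"xyz": [0.0093, 0.0093, -0.0189], "angular": [0.0344, -0.0332, -0.0205]},
    {"xyz": [0.0093, 0.0093, -0.0189], "angular": [0.0344, -0.0332, -0.0205]},
    {"xyz": [0.0093, 0.0093, -0.0189], "angular": [0.0344, -0.0332, -0.0205]},
    {"xyz": [0.0093, 0.0093, -0.0189], "angular": [0.0344, -0.0332, -0.0205]}
  ]
}}

```text
clock: 4.15
position: [450.7, -219.4, 319.5]
tool_rot: [-0.001, 0.833, 0.554, -0.001]
force: [0.1, -0.4, -0.3]
width: 1.0
finger_force: 0.0
```

```bash
python3 rec.py
cat >> k.py <<'E'
D[2]=([1.187,.4048,-.7228,2.3152,-1.085,.1724,.9437],[.0637,.8594,.4177,.2879],[467.3,-215.2,171.1])
D+=[json.loads(l) for l in open("log.txt")]
AX="zyzyzyz";SG=[-1,1,-1,1,-1,1,-1]
def cum(q):
    r=R.identity();o=[]
    for a,s,x in zip(AX,SG,q): r=r*R.from_euler(a,s*x);o.append(r)
    return o
def row(q):
    c=[x.as_matrix() for x in cum(q)];z=np.zeros((3,1));
    # unknowns: base z; y offset in frame1 ; frame3 xyz (upper); frame5 xyz (forearm) ; frame7-pre (frame6) x,y,z
    return np.hstack([np.array([[0],[0],[1.]]),c[1],c[3],c[5]])
E
python3 - <<'E'
from k import *
Q=[d for i,d in enumerate(D) if i!=1]
M=np.vstack([row(d[0]) for d in Q]);b=np.concatenate([d[2] for d in Q])
x=np.linalg.lstsq(np.vstack([M,np.eye(10)*.01]),np.r_[b,[365,0,0,400,0,0,400,0,0,300]*np.ones(10)*.01],rcond=None)[0]
print(np.linalg.svd(M)[1].round(3));print(x.round(1),(M@x-b).round(1).tolist())
E
```

```text
4.15 [0.606, 0.254, -0.321, 1.729, 0.086, 1.175, -0.137]
[4.404 3.77  3.751 1.034 0.935 0.484 0.299 0.18  0.117 0.109]
[ 2.672e+02 -4.000e-01 -1.540e+01  5.866e+02 -1.000e-01 -3.170e+01
  3.919e+02  0.000e+00  1.000e-01  3.609e+02] [-0.1, 0.0, -0.1, 0.0, 0.1, -0.0, -0.0, -0.1, -0.0, 0.0, 0.0, 0.0, 0.0, 0.1, 0.1]
```

The model fits to 0.1 mm. Now I'll check feasibility over the redundancy for all the key poses.

```bash
cat >> k.py <<'E'
from scipy.optimize import least_squares
LO=np.array([-2.76,-.34,-1.52,.19,-1.09,.17,-2.82]);HI=np.array([2.76,2.15,1.57,2.46,4.23,1.99,2.82])
_Q=[d for i,d in enumerate(D) if i!=1]
X=np.linalg.lstsq(np.vstack([np.vstack([row(d[0]) for d in _Q]),np.eye(10)*.01]),np.r_[np.concatenate([d[2] for d in _Q]),np.array([365,0,0,400,0,0,400,0,0,300])*.01],rcond=None)[0]
XT=R.from_euler("z",np.pi/2)
def fk(q): return row(q)@X,cum(q)[6]*XT
def err(q,p,r):
    a,b=fk(q);return np.r_[(p-a)/300,(b.inv()*r).as_rotvec()]
def jac(q):
    p,r=fk(q);J=np.zeros((6,7))
    for i in range(7):
        d=np.array(q,float);d[i]+=1e-5;a,b=fk(d);J[:3,i]=(a-p)/1e-5;J[3:,i]=(b*r.inv()).as_rotvec()/1e-5
    return J
def ik(p,r,q0,q3=None):
    f=lambda q:np.r_[err(q,p,r),.0*(q-q0) if q3 is None else 3*(q[2]-q3)]
    s=least_squares(f,np.clip(q0,LO+.01,HI-.01),bounds=(LO,HI));return s.x,np.abs(s.fun[:6]).max()
E
python3 - <<'E'
from h import *
from k import *
m=lambda q:np.minimum(q-LO,HI-q)
q0=np.array(D[-1][0])
for nm,hs,angs,fl in(("bat",(130,60,14),(.7,0,-.7),1),("inv",(60,24),(.5,-.5),-1)):
    if nm=="inv": q0=q0*[-1,1,-1,1,1,1,1]
    for h in hs:
        for a in angs:
            p,r=tgt(nm,h,a,fl);out=[]
            for q3 in np.arange(-1.4,1.5,.2):
                best=None
                for sd in (q0,q0+[0,0,0,.3,1.5,-.3,-1.5],q0+[0,0,0,.3,3,-.3,-2.5],q0+[0,0,0,.3,-.8,-.3,1]):
                    q,e=ik(p,r,sd,q3)
                    if e<2e-3 and(best is None or m(q).min()>m(best).min()):best=q
                if best is not None: out.append((m(best).min().round(2),int(m(best).argmin())+1,best.round(2).tolist()))
            out.sort(key=lambda o:-o[0]);print(nm,h,a,len(out),*out[:2])
E
```

```text
bat 130 0.7 5 (np.float64(0.13), 4, [1.36, 0.28, -0.8, 2.33, -0.92, 0.3, 0.81]) (np.float64(0.08), 6, [1.73, 0.49, -1.4, 2.32, 0.48, 0.25, -0.63])
bat 130 0 5 (np.float64(0.13), 4, [1.36, 0.28, -0.8, 2.33, -0.92, 0.3, 0.11]) (np.float64(0.08), 6, [1.73, 0.49, -1.4, 2.32, 0.48, 0.25, -1.33])
bat 130 -0.7 5 (np.float64(0.13), 4, [1.36, 0.28, -0.8, 2.33, -0.92, 0.3, -0.59]) (np.float64(0.08), 6, [1.73, 0.49, -1.4, 2.32, 0.48, 0.25, -2.03])
bat 60 0.7 2 (np.float64(0.11), 4, [1.53, 0.7, -1.4, 2.35, 1.45, 0.36, -1.6]) (np.float64(0.01), 6, [1.45, 0.59, -1.2, 2.35, 1.43, 0.18, -1.57])
bat 60 0 2 (np.float64(0.11), 4, [1.53, 0.7, -1.4, 2.35, 1.45, 0.36, -2.3]) (np.float64(0.01), 6, [1.45, 0.59, -1.2, 2.35, 1.43, 0.18, -2.27])
bat 60 -0.7 0
bat 14 0.7 2 (np.float64(0.11), 4, [1.43, 0.84, -1.4, 2.35, 1.69, 0.5, -1.83]) (np.float64(0.1), 4, [1.36, 0.71, -1.2, 2.36, 1.83, 0.31, -1.97])
bat 14 0 2 (np.float64(0.11), 4, [1.43, 0.84, -1.4, 2.35, 1.69, 0.5, -2.53]) (np.float64(0.1), 4, [1.36, 0.71, -1.2, 2.36, 1.83, 0.31, -2.67])
bat 14 -0.7 0
inv 60 0.5 12 (np.float64(0.17), 4, [-0.17, 0.62, -1.2, 2.29, 1.38, 1.23, -0.4]) (np.float64(0.16), 4, [-0.28, 0.53, -1.0, 2.3, 1.36, 1.08, -0.38])
inv 60 -0.5 12 (np.float64(0.17), 4, [-0.17, 0.62, -1.2, 2.29, 1.37, 1.23, -1.4]) (np.float64(0.16), 4, [-0.28, 0.53, -1.0, 2.3, 1.36, 1.08, -1.38])
inv 24 0.5 11 (np.float64(0.16), 4, [-0.15, 0.71, -1.2, 2.3, 1.46, 1.28, -0.44]) (np.float64(0.16), 4, [-0.25, 0.62, -1.0, 2.3, 1.46, 1.11, -0.43])
inv 24 -0.5 11 (np.float64(0.16), 4, [-0.15, 0.71, -1.2, 2.3, 1.46, 1.28, -1.44]) (np.float64(0.16), 4, [-0.25, 0.62, -1.0, 2.3, 1.46, 1.11, -1.43])
```

```bash
cat > s.py <<'E'
from h import *
from k import *
m=lambda q:np.minimum(q-LO,HI-q)
rng=np.random.default_rng(1)
def search(p,r,n=60):
    S=[]
    for i in range(n):
        q,e=ik(p,r,rng.uniform(LO,HI),rng.uniform(-1.5,1.55))
        if e<2e-3:S.append(q)
    return sorted(S,key=lambda q:-m(q).min())
E
cat > run.py <<'E'
from s import *
for tv in(0,.12,.25):
  for fl in(1,-1):
    p,r=tgt("bat",14,0,fl);_,A=FACE["bat"]
    r=R.from_rotvec(A[:,1]*tv)*r   # tilt about face y
    print(tv,(-r.as_matrix()[:,2]).round(2))
    S=search(p,r)
    seen=[]
    for q in S:
        if all(abs(q-o).max()>.5 for o in seen) and len(seen)<4: seen.append(q);print(fl,len(S),m(q).min().round(2),m(q).argmin()+1,q.round(2).tolist())
E
time timeout 550 python3 run.py
```

```text
0 [-0.56 -0.12  0.82]
1 8 0.11 4 [1.43, 0.83, -1.39, 2.35, 1.7, 0.49, -2.54]
0 [-0.56 -0.12  0.82]
-1 7 0.11 4 [1.41, 0.79, -1.33, 2.35, 1.73, 0.43, 0.57]
-1 7 0.02 6 [0.98, 0.5, -0.57, 2.37, 3.98, 0.19, -1.68]
0.12 [-0.46 -0.1   0.88]
1 5 0.18 4 [1.35, 0.75, -1.32, 2.28, 1.37, 0.5, -2.28]
0.12 [-0.46 -0.1   0.88]
-1 6 0.18 4 [1.32, 0.7, -1.24, 2.28, 1.35, 0.42, 0.88]
0.25 [-0.35 -0.07  0.94]
1 30 0.27 4 [1.2, 0.64, -1.13, 2.19, 1.0, 0.49, -1.97]
1 30 0.17 6 [0.37, 0.43, 0.11, 2.22, -0.92, 0.34, -0.04]
1 30 0.1 6 [0.94, 0.49, -0.69, 2.2, 0.44, 0.27, -1.41]
1 30 0.06 6 [0.75, 0.44, -0.41, 2.2, -0.14, 0.23, -0.83]
0.25 [-0.35 -0.07  0.94]
-1 19 0.27 4 [1.25, 0.69, -1.23, 2.19, 1.08, 0.57, 1.1]
-1 19 0.11 6 [0.96, 0.5, -0.72, 2.2, 0.49, 0.28, 1.68]
-1 19 0.07 6 [0.68, 0.43, -0.32, 2.21, -0.33, 0.24, 2.5]
real	0m38.340s
user	0m38.586s
sys	0m0.245s
```

```bash
cat >> s.py <<'E'
def sim(q,p1,r1,n,k=0,home=None,lam=0.0,W=np.ones(7),sub=4):
    "n rows of equal screw from fk(q) to p1,r1 ; pinv steps + null-space pull"
    p0,r0=fk(q);w=(r0.inv()*r1).as_rotvec();N=n*sub;q=np.array(q,float)
    for i in range(1,N+1):
        pt=p0+(p1-p0)*i/N;rt=r0*R.from_rotvec(w*i/N)
        for _ in range(2):
            p,r=fk(q);e=np.r_[(pt-p)/300,(rt*r.inv()).as_rotvec()];J=jac(q);J[:3]/=300
            P=W[:,None]*J.T@np.linalg.inv(J*W@J.T+lam*np.eye(6));q=q+P@e
        if home is not None: q=q+(np.eye(7)-P@J)@(k/sub*(home-q))
        q=np.clip(q,LO,HI)
    return q
E
python3 - <<'E'
from s import *
seg=[(D[0],D[1],12),(D[3],D[4],4),(D[4],D[5],4)]
mid=(LO+HI)/2;qs=np.array(D[0][0])
for nm,home,k in(("pinv",None,0),("start.02",qs,.02),("start.05",qs,.05),("start.2",qs,.2),("mid.05",mid,.05),("zero.05",0*mid,.05)):
    print(nm)
    for a,b,n in seg:
        q=sim(a[0],np.array(b[2]),R.from_quat(b[1],scalar_first=True),n,k,home);print("  ",(q-b[0]).round(3).tolist(),"moved",np.round(np.array(b[0])-a[0],2).tolist())
E
```

```text
pinv
   [-0.042, -0.01, 0.061, -0.002, -0.049, 0.015, 0.048] moved [0.31, -0.29, -0.88, 0.89, -0.86, -0.84, 0.82]
   [0.006, 0.0, -0.007, -0.0, 0.002, -0.0, -0.002] moved [-0.36, -0.05, 0.21, -0.27, 0.69, 0.33, -0.69]
   [-0.003, -0.0, 0.004, 0.0, -0.001, -0.0, 0.001] moved [-0.22, 0.08, 0.0, -0.28, 0.31, 0.4, -0.26]
start.02
   [-0.042, -0.01, 0.059, -0.002, -0.048, 0.015, 0.047] moved [0.31, -0.29, -0.88, 0.89, -0.86, -0.84, 0.82]
   [0.007, 0.0, -0.008, -0.0, 0.002, -0.0, -0.002] moved [-0.36, -0.05, 0.21, -0.27, 0.69, 0.33, -0.69]
   [-0.002, -0.0, 0.003, 0.0, -0.001, -0.0, 0.001] moved [-0.22, 0.08, 0.0, -0.28, 0.31, 0.4, -0.26]
start.05
   [-0.04, -0.01, 0.057, -0.002, -0.046, 0.014, 0.045] moved [0.31, -0.29, -0.88, 0.89, -0.86, -0.84, 0.82]
   [0.008, 0.001, -0.009, -0.0, 0.003, -0.0, -0.003] moved [-0.36, -0.05, 0.21, -0.27, 0.69, 0.33, -0.69]
   [-0.002, -0.0, 0.003, 0.0, -0.001, -0.0, 0.001] moved [-0.22, 0.08, 0.0, -0.28, 0.31, 0.4, -0.26]
start.2
   [-0.03, -0.007, 0.044, -0.002, -0.034, 0.01, 0.033] moved [0.31, -0.29, -0.88, 0.89, -0.86, -0.84, 0.82]
   [0.012, 0.001, -0.014, -0.0, 0.004, -0.001, -0.004] moved [-0.36, -0.05, 0.21, -0.27, 0.69, 0.33, -0.69]
   [0.0, 0.0, 0.0, 0.0, -0.0, -0.0, 0.0] moved [-0.22, 0.08, 0.0, -0.28, 0.31, 0.4, -0.26]
mid.05
   [-0.012, -0.003, 0.02, -0.002, -0.011, 0.003, 0.009] moved [0.31, -0.29, -0.88, 0.89, -0.86, -0.84, 0.82]
   [-0.019, -0.001, 0.022, 0.001, -0.006, 0.001, 0.007] moved [-0.36, -0.05, 0.21, -0.27, 0.69, 0.33, -0.69]
   [-0.034, -0.003, 0.045, 0.001, -0.013, -0.002, 0.014] moved [-0.22, 0.08, 0.0, -0.28, 0.31, 0.4, -0.26]
zero.05
   [-0.2, -0.041, 0.264, 0.003, -0.185, 0.071, 0.19] moved [0.31, -0.29, -0.88, 0.89, -0.86, -0.84, 0.82]
   [-0.052, -0.003, 0.062, 0.002, -0.018, 0.002, 0.019] moved [-0.36, -0.05, 0.21, -0.27, 0.69, 0.33, -0.69]
   [-0.067, -0.005, 0.089, 0.002, -0.024, -0.004, 0.028] moved [-0.22, 0.08, 0.0, -0.28, 0.31, 0.4, -0.26]
```

```bash
cat > f.py <<'E'
from h import *
import k
from k import LO,HI,X
Z=np.array([0,0,1.]);Y=np.array([0,1.,0])
def rot(a,t):
    c,s=np.cos(t),np.sin(t)
    return np.array([[c,-s,0],[s,c,0],[0,0,1]]) if a=="z" else np.array([[c,0,s],[0,1,0],[-s,0,c]])
XM=rot("z",np.pi/2)
def fkj(q):
    r=np.eye(3);ax=[];cs=[]
    for i,(a,s) in enumerate(zip(k.AX,k.SG)):
        ax.append(s*r@(Z if a=="z" else Y));r=r@rot(a,s*q[i]);cs.append(r)
    o=Z*X[0];e=o+cs[1]@X[1:4];w=e+cs[3]@X[4:7];p=w+cs[5]@X[7:10]
    J=np.array([np.r_[np.cross(a,p-c),a] for a,c in zip(ax,(o,o,e,e,w,w,p))]).T
    return p,r@XM,J
def go(q,p1,R1,n):
    "pinv simulation of n equal-screw rows; returns path of q"
    q=np.array(q,float);p0,M0,_=fkj(q);r0=R.from_matrix(M0);w=(r0.inv()*R1).as_rotvec()/n;Dn=R.from_rotvec(w)
    d=np.linalg.solve(sum((Dn**j).as_matrix() for j in range(n)),r0.inv().apply(p1-p0))
    pt,rt=p0,r0;out=[]
    for i in range(n):
        pt=pt+rt.apply(d);rt=rt*Dn
        for _ in range(2):
            p,M,J=fkj(q);e=np.r_[(pt-p)/300,(rt*R.from_matrix(M).inv()).as_rotvec()];J[:3]/=300
            q=q+np.linalg.lstsq(J,e,rcond=1e-3)[0]
        out.append(q)
    return out
marg=lambda qs:min(np.minimum(q-LO,HI-q).min() for q in qs)
def tilt(nm,pr,tv):
    "turn tool upright by tv about the face y"
    return pr[0],R.from_rotvec(FACE[nm][1][:,1]*tv)*pr[1]
E
cat > srch.py <<'E'
from f import *
import sys
q0=np.array(json.loads(open("log.txt").readlines()[-1])[0])
rng=np.random.default_rng(int(sys.argv[1]));best=-9
import time;t0=time.time()
T=[tgt("bat",25,.7,-1),tgt("bat",12,.7,-1),tgt("bat",12,-.75,-1)]
while time.time()-t0<240:
    U=tilt("bat",tgt("bat",rng.uniform(90,180),.7,-1),rng.uniform(0,.6))
    W=[]
    for _ in range(rng.integers(1,3)):
        W.append((np.array([rng.uniform(350,650),rng.uniform(-450,100),rng.uniform(280,550)]),
          R.from_euler("z",rng.uniform(-3,3))*R.from_rotvec(rng.normal(0,.4,3)*[1,1,0])*R.from_matrix(np.diag([1,-1,-1.]))))
    q=q0;mm=9
    for t,n in [(w,12) for w in W]+[(U,12),(T[0],10),(T[1],3),(T[2],10)]:
        P=go(q,*t,n);q=P[-1];mm=min(mm,marg(P))
        if mm<max(best,-.2): break
    else:
        e=np.linalg.norm(fkj(q)[0]-T[2][0])
        if e<1 and mm>best:
            best=mm;print(round(mm,3),json.dumps([[w[0].round(0).tolist(),w[1].as_quat(scalar_first=True).round(3).tolist()] for w in W+[U]]),q.round(2).tolist(),flush=True)
E
for i in 1 2 3 4;do python3 srch.py $i > o$i & done; wait; tail -qn1 o?; nproc
```

```text
0.023 [[[355.0, -175.0, 550.0], [0.184, 0.936, -0.266, 0.14]], [[609.0, -128.0, 419.0], [0.145, 0.64, 0.708, -0.263]], [[446.0, -212.0, 188.0], [0.04, -0.439, 0.897, -0.01]]] [1.45, 0.92, -1.5, 2.35, 1.66, 0.62, -0.11]
-0.055 [[[641.0, 38.0, 428.0], [-0.074, 0.764, 0.637, 0.068]], [[408.0, -430.0, 353.0], [0.368, 0.431, -0.785, 0.249]], [[433.0, -215.0, 207.0], [0.097, -0.437, 0.894, -0.024]]] [1.41, 0.81, -1.34, 2.35, 1.73, 0.45, -0.18]
-0.022 [[[378.0, 78.0, 432.0], [0.344, 0.909, 0.225, 0.07]], [[494.0, 96.0, 452.0], [-0.163, 0.448, 0.877, -0.055]], [[442.0, -213.0, 194.0], [0.019, -0.44, 0.898, -0.005]]] [1.46, 0.95, -1.54, 2.35, 1.65, 0.67, -0.09]
-0.08 [[[457.0, -87.0, 291.0], [-0.586, 0.644, 0.49, -0.035]], [[419.0, -218.0, 227.0], [0.04, -0.439, 0.897, -0.01]]] [1.46, 0.98, -1.57, 2.35, 1.64, 0.7, -0.08]
4
```

```bash
cat > hill.py <<'E'
from f import *
import sys,time
q0=np.array(json.loads(open("log.txt").readlines()[-1])[0])
rng=np.random.default_rng(int(sys.argv[1]));t0=time.time()
T=[tgt("bat",25,.7,-1),tgt("bat",12,.7,-1),tgt("bat",12,-.75,-1)]
W0=json.loads(open("o%s"%sys.argv[2]).readlines()[-1].split(" ",1)[1].rsplit(" [",1)[0]);W=[(np.array(p),R.from_quat(r,scalar_first=True)) for p,r in W0]
W=W[:-1]+[(130.,.2)]
def ev(W):
    q=q0;mm=9;U=tilt("bat",tgt("bat",W[-1][0],.7,-1),W[-1][1])
    for t,n in [(w,12) for w in W[:-1]]+[(U,12),(T[0],10),(T[1],3),(T[2],10)]:
        P=go(q,*t,n);q=P[-1];mm=min(mm,marg(P))
        if mm<best: return mm,q,U
    return (mm if np.linalg.norm(fkj(q)[0]-T[2][0])<1 else -9),q,U
best=-9;best=ev(W)[0]
while time.time()-t0<200:
    s=rng.choice([.2,.5,1])
    V=[(p+rng.normal(0,40*s,3),R.from_rotvec(rng.normal(0,.2*s,3))*r) for p,r in W[:-1]]+[(W[-1][0]+rng.normal(0,20*s),W[-1][1]+rng.normal(0,.1*s))]
    if min(p[2] for p,_ in V[:-1])<260 or not 85<V[-1][0]<220:continue
    mm,q,U=ev(V)
    if mm>best:
        best=mm;W=V;print(round(mm,3),json.dumps([[w[0].round(0).tolist(),w[1].as_quat(scalar_first=True).round(3).tolist()] for w in W[:-1]+[U]]),q.round(2).tolist(),W[-1],flush=True)
E
python3 hill.py 1 1 >p1& python3 hill.py 2 1 >p2 & python3 hill.py 3 3 >p3 & python3 hill.py 4 4 >p4& wait; tail -qn1 p?
```

```text
0.066 [[[393.0, -70.0, 429.0], [0.477, 0.877, -0.007, 0.06]], [[439.0, -237.0, 349.0], [0.034, 0.699, 0.663, -0.265]], [[445.0, -212.0, 190.0], [0.016, -0.44, 0.898, -0.004]]] [1.44, 0.89, -1.45, 2.35, 1.68, 0.57, -0.12] (98.96676710352405, 0.5779368074119885)
0.068 [[[157.0, -83.0, 384.0], [-0.047, 0.943, -0.317, -0.092]], [[550.0, -245.0, 299.0], [0.092, 0.609, 0.693, -0.376]], [[452.0, -211.0, 180.0], [-0.015, -0.44, 0.898, 0.004]]] [1.44, 0.88, -1.45, 2.35, 1.68, 0.56, -0.12] (86.65193426636887, 0.6423285753765926)
0.067 [[[299.0, 180.0, 498.0], [0.245, 0.9, 0.357, 0.047]], [[577.0, 98.0, 403.0], [-0.203, 0.747, 0.619, 0.13]], [[425.0, -217.0, 219.0], [0.016, -0.44, 0.898, -0.004]]] [1.44, 0.88, -1.45, 2.35, 1.68, 0.57, -0.12] (134.1549429025928, 0.5787428010462564)
0.068 [[[285.0, -24.0, 273.0], [-0.573, 0.406, 0.677, 0.219]], [[432.0, -215.0, 209.0], [0.006, -0.44, 0.898, -0.001]]] [1.44, 0.88, -1.45, 2.35, 1.68, 0.56, -0.12] (121.47946922692911, 0.5984124142526032)
```

```bash
cat >> f.py <<'E'
VM=.7*.125*np.array([2.22,2.22,3.01,3.01,3.14,3.14,3.14])
def leg(p1,r1,n,q=None):
    from plant import sense
    if q is None: q=np.array(sense()["q"]);p0,r0,_=pose()
    else: p0,M,_=fkj(q);r0=R.from_matrix(M)
    P=go(q,p1,r1,n);st=np.abs(np.diff(np.vstack([q]+P),axis=0))/VM
    plan(p1,r1,n,p0,r0);print("  end q",P[-1].round(2).tolist(),"margin",round(marg(P),3),"speed ratio",st.max().round(2));return P[-1]
QT=lambda q:R.from_quat(q,scalar_first=True)
W1=(np.array([299.,180,498]),QT([.245,.9,.357,.047]));W2=(np.array([577.,98,403]),QT([-.203,.747,.619,.13]))
UB=tilt("bat",tgt("bat",134,.7,-1),.579)
E
python3 -c "
from f import *
q=leg(*W1,16);q=leg(*W2,16,q);q=leg(*UB,24,q);q=leg(*tgt('bat',25,.7,-1),12,q);q=leg(*tgt('bat',12,-.7,-1),12,q)"
```

```text
16 {"xyz": [0.0291, -0.0381, -0.0338], "angular": [-0.0188, -0.0078, 0.0163]} mm/row 29.3 deg/row 2.3
path [393.0, -109.0, 397.0] [353.0, -10.0, 445.0] [299.0, 180.0, 498.0]
  end q [0.24, 0.07, -1.43, 1.66, 0.48, 1.77, -1.99] margin 0.086 speed ratio 1.01
16 {"xyz": [0.0064, 0.0342, 0.0193], "angular": [0.0293, 0.0256, -0.0209]} mm/row 19.9 deg/row 4.0
path [381.0, 126.0, 486.0] [453.0, 99.0, 463.0] [577.0, 98.0, 403.0]
  end q [0.54, 0.47, -0.82, 1.4, -0.15, 1.36, -0.38] margin 0.138 speed ratio 1.13
24 {"xyz": [-0.0049, -0.0426, 0.0131], "angular": [0.0144, -0.0101, -0.0692]} mm/row 22.4 deg/row 6.4
path [431.0, 77.0, 363.0] [354.0, -17.0, 312.0] [425.0, -217.0, 219.0]
  end q [1.31, 0.63, -1.45, 1.95, 0.69, 1.17, 2.07] margin 0.066 speed ratio 0.43
12 {"xyz": [-0.0043, -0.0037, 0.0175], "angular": [0.0198, -0.0235, -0.0]} mm/row 9.2 deg/row 2.8
path [440.0, -213.0, 185.0] [455.0, -210.0, 162.0] [486.0, -203.0, 130.0]
  end q [1.39, 0.7, -1.23, 2.36, 1.74, 0.3, 1.25] margin 0.041 speed ratio 0.99
12 {"xyz": [0.0, 0.0, 0.0022], "angular": [0.0, 0.0, 0.0743]} mm/row 1.1 deg/row 6.7
path [489.0, -203.0, 126.0] [491.0, -203.0, 123.0] [494.0, -202.0, 119.0]
  end q [1.44, 0.89, -1.47, 2.35, 1.67, 0.58, -0.07] margin 0.054 speed ratio 0.42
```

```bash
python3 -c "
from f import *
q=leg(*W1,20);q=leg(*W2,20,q);q=leg(*UB,24,q);q=leg(*tgt('bat',25,.7,-1),20,q);q=leg(*tgt('bat',12,-.7,-1),14,q)" | grep -v path
```

```text
20 {"xyz": [0.0231, -0.0304, -0.0272], "angular": [-0.015, -0.0062, 0.013]} mm/row 23.4 deg/row 1.9
  end q [0.25, 0.07, -1.44, 1.66, 0.48, 1.77, -1.99] margin 0.083 speed ratio 0.85
20 {"xyz": [0.005, 0.0275, 0.0153], "angular": [0.0234, 0.0205, -0.0167]} mm/row 15.9 deg/row 3.2
  end q [0.54, 0.47, -0.83, 1.4, -0.15, 1.36, -0.38] margin 0.115 speed ratio 0.94
24 {"xyz": [-0.0049, -0.0426, 0.0131], "angular": [0.0144, -0.0101, -0.0692]} mm/row 22.4 deg/row 6.4
  end q [1.31, 0.64, -1.47, 1.95, 0.7, 1.18, 2.06] margin 0.052 speed ratio 0.43
20 {"xyz": [-0.0025, -0.0021, 0.0105], "angular": [0.0119, -0.0141, -0.0]} mm/row 5.5 deg/row 1.7
  end q [1.42, 0.74, -1.29, 2.35, 1.7, 0.36, 1.3] margin 0.026 speed ratio 0.5
14 {"xyz": [0.0, 0.0, 0.0019], "angular": [0.0, -0.0, 0.0637]} mm/row 0.9 deg/row 5.7
  end q [1.45, 0.91, -1.49, 2.35, 1.66, 0.61, -0.06] margin 0.029 speed ratio 0.36
```

{"method": "apply_moves", "body": {
  "moves": [
    {"xyz": [0.0231, -0.0304, -0.0272], "angular": [-0.015, -0.0062, 0.013]},
    {"xyz": [0.0231, -0.0304, -0.0272], "angular": [-0.015, -0.0062, 0.013]},
    {"xyz": [0.0231, -0.0304, -0.0272], "angular": [-0.015, -0.0062, 0.013]},
    {"xyz": [0.0231, -0.0304, -0.0272], "angular": [-0.015, -0.0062, 0.013]},
    {"xyz": [0.0231, -0.0304, -0.0272], "angular": [-0.015, -0.0062, 0.013]},
    {"xyz": [0.0231, -0.0304, -0.0272], "angular": [-0.015, -0.0062, 0.013]},
    {"xyz": [0.0231, -0.0304, -0.0272], "angular": [-0.015, -0.0062, 0.013]},
    {"xyz": [0.0231, -0.0304, -0.0272], "angular": [-0.015, -0.0062, 0.013]},
    {"xyz": [0.0231, -0.0304, -0.0272], "angular": [-0.015, -0.0062, 0.013]},
    {"xyz": [0.0231, -0.0304, -0.0272], "angular": [-0.015, -0.0062, 0.013]}
  ]
}}

```text
clock: 5.4
position: [361.8, -35.0, 433.8]
tool_rot: [0.124, 0.878, 0.461, 0.024]
force: [-0.4, 0.4, -0.2]
width: 1.004
finger_force: 0.0
```

{"method": "apply_moves", "body": {
  "moves": [
    {"xyz": [0.0231, -0.0304, -0.0272], "angular": [-0.015, -0.0062, 0.013]},
    {"xyz": [0.0231, -0.0304, -0.0272], "angular": [-0.015, -0.0062, 0.013]},
    {"xyz": [0.0231, -0.0304, -0.0272], "angular": [-0.015, -0.0062, 0.013]},
    {"xyz": [0.0231, -0.0304, -0.0272], "angular": [-0.015, -0.0062, 0.013]},
    {"xyz": [0.0231, -0.0304, -0.0272], "angular": [-0.015, -0.0062, 0.013]},
    {"xyz": [0.0231, -0.0304, -0.0272], "angular": [-0.015, -0.0062, 0.013]},
    {"xyz": [0.0231, -0.0304, -0.0272], "angular": [-0.015, -0.0062, 0.013]},
    {"xyz": [0.0231, -0.0304, -0.0272], "angular": [-0.015, -0.0062, 0.013]},
    {"xyz": [0.0231, -0.0304, -0.0272], "angular": [-0.015, -0.0062, 0.013]},
    {"xyz": [0.0231, -0.0304, -0.0272], "angular": [-0.015, -0.0062, 0.013]}
  ]
}}

```text
clock: 6.65
position: [297.9, 180.3, 498.4]
tool_rot: [0.246, 0.9, 0.356, 0.049]
force: [0.1, -0.2, -0.4]
width: 1.0
finger_force: 0.0
```

```bash
python3 rec.py; python3 -c "
from f import *
p,r,s=pose();a,M,_=fkj(np.array(s['q']));print('fk err',(a-p).round(1))
q=leg(*W2,20);q=leg(*UB,24,q);q=leg(*tgt('bat',25,.7,-1),20,q);q=leg(*tgt('bat',12,-.7,-1),14,q)" | grep -v path
```

```text
6.65 [0.258, 0.065, -1.453, 1.657, 0.476, 1.774, -1.995]
fk err [-0.   0.1  0. ]
20 {"xyz": [0.005, 0.0276, 0.0154], "angular": [0.0235, 0.0205, -0.0167]} mm/row 16.0 deg/row 3.2
  end q [0.53, 0.47, -0.82, 1.4, -0.16, 1.36, -0.38] margin 0.106 speed ratio 1.0
24 {"xyz": [-0.0049, -0.0426, 0.0131], "angular": [0.0144, -0.0101, -0.0692]} mm/row 22.4 deg/row 6.4
  end q [1.3, 0.62, -1.44, 1.95, 0.68, 1.16, 2.08] margin 0.076 speed ratio 0.43
20 {"xyz": [-0.0025, -0.0021, 0.0105], "angular": [0.0119, -0.0141, -0.0]} mm/row 5.5 deg/row 1.7
  end q [1.4, 0.71, -1.24, 2.36, 1.74, 0.32, 1.25] margin 0.052 speed ratio 0.62
14 {"xyz": [0.0, 0.0, 0.0019], "angular": [0.0, 0.0, 0.0637]} mm/row 0.9 deg/row 5.7
  end q [1.45, 0.9, -1.47, 2.36, 1.67, 0.59, -0.07] margin 0.047 speed ratio 0.36
```

{"method": "apply_moves", "body": {
  "moves": [
    {"xyz": [0.0042, 0.023, 0.0128], "angular": [0.0196, 0.0171, -0.0139]},
    {"xyz": [0.0042, 0.023, 0.0128], "angular": [0.0196, 0.0171, -0.0139]},
    {"xyz": [0.0042, 0.023, 0.0128], "angular": [0.0196, 0.0171, -0.0139]},
    {"xyz": [0.0042, 0.023, 0.0128], "angular": [0.0196, 0.0171, -0.0139]},
    {"xyz": [0.0042, 0.023, 0.0128], "angular": [0.0196, 0.0171, -0.0139]},
    {"xyz": [0.0042, 0.023, 0.0128], "angular": [0.0196, 0.0171, -0.0139]},
    {"xyz": [0.0042, 0.023, 0.0128], "angular": [0.0196, 0.0171, -0.0139]},
    {"xyz": [0.0042, 0.023, 0.0128], "angular": [0.0196, 0.0171, -0.0139]}
  ]
}}

```text
clock: 7.65
position: [387.4, 122.7, 484.0]
tool_rot: [0.096, 0.878, 0.462, 0.078]
force: [0.3, 0.5, -0.5]
width: 0.999
finger_force: 0.0
```

{"method": "apply_moves", "body": {
  "moves": [
    {"xyz": [0.0042, 0.023, 0.0128], "angular": [0.0196, 0.0171, -0.0139]},
    {"xyz": [0.0042, 0.023, 0.0128], "angular": [0.0196, 0.0171, -0.0139]},
    {"xyz": [0.0042, 0.023, 0.0128], "angular": [0.0196, 0.0171, -0.0139]},
    {"xyz": [0.0042, 0.023, 0.0128], "angular": [0.0196, 0.0171, -0.0139]},
    {"xyz": [0.0042, 0.023, 0.0128], "angular": [0.0196, 0.0171, -0.0139]},
    {"xyz": [0.0042, 0.023, 0.0128], "angular": [0.0196, 0.0171, -0.0139]},
    {"xyz": [0.0042, 0.023, 0.0128], "angular": [0.0196, 0.0171, -0.0139]},
    {"xyz": [0.0042, 0.023, 0.0128], "angular": [0.0196, 0.0171, -0.0139]}
  ]
}}

```text
clock: 8.65
position: [483.6, 93.9, 449.4]
tool_rot: [-0.056, 0.827, 0.55, 0.106]
force: [0.1, 0.3, -0.7]
width: 0.999
finger_force: 0.0
```

{"method": "apply_moves", "body": {
  "moves": [
    {"xyz": [0.0042, 0.023, 0.0128], "angular": [0.0196, 0.0171, -0.0139]},
    {"xyz": [0.0042, 0.023, 0.0128], "angular": [0.0196, 0.0171, -0.0139]},
    {"xyz": [0.0042, 0.023, 0.0128], "angular": [0.0196, 0.0171, -0.0139]},
    {"xyz": [0.0042, 0.023, 0.0128], "angular": [0.0196, 0.0171, -0.0139]},
    {"xyz": [0.0042, 0.023, 0.0128], "angular": [0.0196, 0.0171, -0.0139]},
    {"xyz": [0.0042, 0.023, 0.0128], "angular": [0.0196, 0.0171, -0.0139]},
    {"xyz": [0.0042, 0.023, 0.0128], "angular": [0.0196, 0.0171, -0.0139]},
    {"xyz": [0.0042, 0.023, 0.0128], "angular": [0.0196, 0.0171, -0.0139]}
  ]
}}

```text
clock: 9.65
position: [578.3, 98.8, 401.7]
tool_rot: [-0.206, 0.747, 0.619, 0.13]
force: [0.9, -0.0, -0.7]
width: 1.001
finger_force: 0.0
```

```bash
python3 rec.py; python3 -c "
from f import *
q=leg(*UB,20);q=leg(*tgt('bat',25,.7,-1),20,q);q=leg(*tgt('bat',12,-.7,-1),14,q)"
```

```text
9.65 [0.537, 0.472, -0.824, 1.398, -0.154, 1.364, -0.379]
20 {"xyz": [-0.0064, -0.0512, 0.0155], "angular": [0.0174, -0.0123, -0.0829]} mm/row 26.9 deg/row 7.7
path [428.0, 76.0, 361.0] [353.0, -20.0, 310.0] [425.0, -217.0, 219.0]
  end q [1.31, 0.64, -1.47, 1.95, 0.69, 1.17, 2.06] margin 0.055 speed ratio 0.52
20 {"xyz": [-0.0025, -0.0021, 0.0105], "angular": [0.0119, -0.0141, -0.0]} mm/row 5.5 deg/row 1.7
path [438.0, -214.0, 188.0] [452.0, -211.0, 165.0] [486.0, -203.0, 130.0]
  end q [1.42, 0.74, -1.29, 2.36, 1.71, 0.36, 1.29] margin 0.029 speed ratio 0.52
14 {"xyz": [0.0, 0.0, 0.0019], "angular": [0.0, -0.0, 0.0637]} mm/row 0.9 deg/row 5.7
path [488.0, -203.0, 127.0] [490.0, -203.0, 124.0] [494.0, -202.0, 119.0]
  end q [1.45, 0.91, -1.49, 2.36, 1.67, 0.61, -0.06] margin 0.028 speed ratio 0.36
```

{"method": "apply_moves", "body": {
  "moves": [
    {"xyz": [-0.0064, -0.0512, 0.0155], "angular": [0.0174, -0.0123, -0.0829]},
    {"xyz": [-0.0064, -0.0512, 0.0155], "angular": [0.0174, -0.0123, -0.0829]},
    {"xyz": [-0.0064, -0.0512, 0.0155], "angular": [0.0174, -0.0123, -0.0829]},
    {"xyz": [-0.0064, -0.0512, 0.0155], "angular": [0.0174, -0.0123, -0.0829]},
    {"xyz": [-0.0064, -0.0512, 0.0155], "angular": [0.0174, -0.0123, -0.0829]},
    {"xyz": [-0.0064, -0.0512, 0.0155], "angular": [0.0174, -0.0123, -0.0829]},
    {"xyz": [-0.0064, -0.0512, 0.0155], "angular": [0.0174, -0.0123, -0.0829]},
    {"xyz": [-0.0064, -0.0512, 0.0155], "angular": [0.0174, -0.0123, -0.0829]},
    {"xyz": [-0.0064, -0.0512, 0.0155], "angular": [0.0174, -0.0123, -0.0829]},
    {"xyz": [-0.0064, -0.0512, 0.0155], "angular": [0.0174, -0.0123, -0.0829]}
  ]
}}

```text
clock: 10.9
position: [360.5, 2.6, 321.1]
tool_rot: [-0.121, 0.195, 0.97, 0.081]
force: [0.4, 0.1, 0.1]
width: 0.999
finger_force: 0.0
```

{"method": "apply_moves", "body": {
  "moves": [
    {"xyz": [-0.0064, -0.0512, 0.0155], "angular": [0.0174, -0.0123, -0.0829]},
    {"xyz": [-0.0064, -0.0512, 0.0155], "angular": [0.0174, -0.0123, -0.0829]},
    {"xyz": [-0.0064, -0.0512, 0.0155], "angular": [0.0174, -0.0123, -0.0829]},
    {"xyz": [-0.0064, -0.0512, 0.0155], "angular": [0.0174, -0.0123, -0.0829]},
    {"xyz": [-0.0064, -0.0512, 0.0155], "angular": [0.0174, -0.0123, -0.0829]},
    {"xyz": [-0.0064, -0.0512, 0.0155], "angular": [0.0174, -0.0123, -0.0829]},
    {"xyz": [-0.0064, -0.0512, 0.0155], "angular": [0.0174, -0.0123, -0.0829]},
    {"xyz": [-0.0064, -0.0512, 0.0155], "angular": [0.0174, -0.0123, -0.0829]},
    {"xyz": [-0.0064, -0.0512, 0.0155], "angular": [0.0174, -0.0123, -0.0829]},
    {"xyz": [-0.0064, -0.0512, 0.0155], "angular": [0.0174, -0.0123, -0.0829]}
  ]
}}

```text
clock: 12.15
position: [424.7, -217.4, 219.8]
tool_rot: [0.017, -0.441, 0.898, -0.004]
force: [-0.0, 0.2, -0.0]
width: 0.999
finger_force: 0.0
```

```bash
python3 rec.py; python3 -c "
from f import *
q=np.array(pose()[2]['q'])
for mid in ((100,.35),(80,.25),(60,.15),(60,0),(60,.3)):
    m=tilt('bat',tgt('bat',mid[0],.7,-1),mid[1]);print('###',mid);a=leg(*m,10,q);a=leg(*tgt('bat',25,.7,-1),10,a);leg(*tgt('bat',12,-.7,-1),14,a)
print('direct');leg(*tgt('bat',25,.7,-1),20)" | grep -v path
```

```text
12.15 [1.308, 0.62, -1.443, 1.954, 0.677, 1.155, 2.087]
### (100, 0.35)
10 {"xyz": [-0.0025, -0.0019, 0.0063], "angular": [0.0093, -0.011, 0.0001]} mm/row 3.5 deg/row 1.3
  end q [1.43, 0.64, -1.48, 2.11, 0.81, 0.84, 2.02] margin 0.038 speed ratio 0.12
10 {"xyz": [-0.0022, -0.0019, 0.0148], "angular": [0.0144, -0.017, -0.0]} mm/row 7.5 deg/row 2.0
  end q [1.38, 0.69, -1.21, 2.36, 1.77, 0.28, 1.22] margin 0.047 speed ratio 0.79
14 {"xyz": [0.0, 0.0, 0.0019], "angular": [0.0, 0.0, 0.0637]} mm/row 0.9 deg/row 5.7
  end q [1.44, 0.89, -1.46, 2.36, 1.68, 0.57, -0.08] margin 0.061 speed ratio 0.35
### (80, 0.25)
10 {"xyz": [-0.0036, -0.0028, 0.0101], "angular": [0.0134, -0.0159, 0.0001]} mm/row 5.5 deg/row 1.9
  end q [1.45, 0.65, -1.45, 2.18, 0.91, 0.68, 1.95] margin 0.045 speed ratio 0.19
10 {"xyz": [-0.0012, -0.001, 0.0109], "angular": [0.0103, -0.0122, -0.0]} mm/row 5.5 deg/row 1.4
  end q [1.39, 0.7, -1.23, 2.36, 1.75, 0.3, 1.24] margin 0.084 speed ratio 0.63
14 {"xyz": [0.0, 0.0, 0.0019], "angular": [0.0, 0.0, 0.0637]} mm/row 0.9 deg/row 5.7
  end q [1.44, 0.89, -1.47, 2.36, 1.67, 0
[... 1149 characters left out ...]
.0051, -0.0041, 0.0136], "angular": [0.0113, -0.0134, 0.0001]} mm/row 7.5 deg/row 1.6
  end q [1.36, 0.67, -1.39, 2.15, 0.93, 0.73, 1.91] margin 0.073 speed ratio 0.16
10 {"xyz": [-0.0009, -0.0007, 0.0069], "angular": [0.0123, -0.0146, -0.0]} mm/row 3.5 deg/row 1.7
  end q [1.4, 0.71, -1.24, 2.36, 1.74, 0.32, 1.25] margin 0.102 speed ratio 0.59
14 {"xyz": [0.0, 0.0, 0.0019], "angular": [0.0, 0.0, 0.0637]} mm/row 0.9 deg/row 5.7
  end q [1.45, 0.9, -1.47, 2.36, 1.67, 0.59, -0.07] margin 0.047 speed ratio 0.36
direct
20 {"xyz": [-0.0026, -0.0021, 0.0107], "angular": [0.0118, -0.014, 0.0001]} mm/row 5.6 deg/row 1.7
  end q [1.39, 0.7, -1.24, 2.36, 1.75, 0.31, 1.25] margin 0.053 speed ratio 0.64
```

{"method": "apply_moves", "body": {
  "moves": [
    {"xyz": [-0.0036, -0.0028, 0.0101], "angular": [0.0134, -0.0159, 0.0001]},
    {"xyz": [-0.0036, -0.0028, 0.0101], "angular": [0.0134, -0.0159, 0.0001]},
    {"xyz": [-0.0036, -0.0028, 0.0101], "angular": [0.0134, -0.0159, 0.0001]},
    {"xyz": [-0.0036, -0.0028, 0.0101], "angular": [0.0134, -0.0159, 0.0001]},
    {"xyz": [-0.0036, -0.0028, 0.0101], "angular": [0.0134, -0.0159, 0.0001]},
    {"xyz": [-0.0036, -0.0028, 0.0101], "angular": [0.0134, -0.0159, 0.0001]},
    {"xyz": [-0.0036, -0.0028, 0.0101], "angular": [0.0134, -0.0159, 0.0001]},
    {"xyz": [-0.0036, -0.0028, 0.0101], "angular": [0.0134, -0.0159, 0.0001]},
    {"xyz": [-0.0036, -0.0028, 0.0101], "angular": [0.0134, -0.0159, 0.0001]},
    {"xyz": [-0.0036, -0.0028, 0.0101], "angular": [0.0134, -0.0159, 0.0001]}
  ]
}}

```text
clock: 13.4
position: [454.8, -209.3, 174.9]
tool_rot: [0.175, -0.431, 0.884, -0.044]
force: [0.4, -0.6, -0.4]
width: 0.999
finger_force: 0.0
```

```bash
python3 rec.py; python3 -c "
from f import *
look('bat','pics/w2.png')
q=leg(*tgt('bat',25,.7,-1),10);leg(*tgt('bat',12,-.7,-1),14,q)"
```

```text
13.4 [1.444, 0.636, -1.431, 2.186, 0.893, 0.66, 1.964]
tilt 35.02054307831439 yaw 0.2140091752314531 n 42432 rect ((8.705101013183594, 14.305465698242188), (200.77279663085938, 206.61038208007812), 89.83887481689453) pct [[-93.3, -85.5], [108.8, 113.3]]
C [ 500.4 -200.   110.4] [[0.8, -0.212, -0.561], [0.174, 0.977, -0.122], [0.574, 0.0, 0.819]]
-6 20610 med z 1.1 rect [-0. -0.] [150. 150.] 0.0 circ [ 0.1 -0.2]
16 5589 med z 21.1 rect [-0.1  0.4] [82.  83.2] 28.5 circ [-1.3 -0.8]
25 216 med z 34.0 rect [11.8 -0.8] [107.1   4.7] 40.7 circ [10.4  0.8]
40 559 med z 48.1 rect [7.8 6.5] [110.6  20.3] 38.5 circ [7.5 6.5]
49 3597 med z 50.9 rect [6.9 6.1] [108.7  19.5] 38.7 circ [6.5 6.4]
tilt vs FACE mrad [ 1.000e-01 -2.000e+00  9.999e+02]
10 {"xyz": [-0.0012, -0.0013, 0.0109], "angular": [0.0102, -0.0122, -0.0002]} mm/row 5.5 deg/row 1.4
path [463.0, -208.0, 160.0] [472.0, -206.0, 146.0] [486.0, -203.0, 130.0]
  end q [1.38, 0.68, -1.2, 2.36, 1.79, 0.27, 1.21] margin 0.044 speed ratio 0.77
14 {"xyz": [0.0, 0.0, 0.0019], "angular": [-0.0, 0.0, 0.0637]} mm/row 0.9 deg/row 5.7
path [488.0, -203.0, 127.0] [490.0, -203.0, 124.0] [494.0, -202.0, 119.0]
  end q [1.44, 0.88, -1.45, 2.36, 1.68, 0.57, -0.08] margin 0.067 speed ratio 0.35
```

View pics/w2.png

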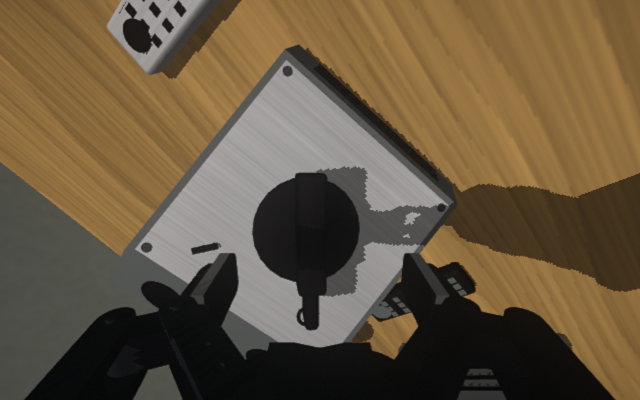

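The view from the flipped side shows the handle centred at about (306,228), its nose at (311,315), and the fingers straddling it. The axis agrees within 1 mm, so I'll descend and grip.

{"method": "apply_moves", "body": {
  "moves": [
    {"xyz": [-0.0012, -0.0013, 0.0109], "angular": [0.0102, -0.0122, -0.0002]},
    {"xyz": [-0.0012, -0.0013, 0.0109], "angular": [0.0102, -0.0122, -0.0002]},
    {"xyz": [-0.0012, -0.0013, 0.0109], "angular": [0.0102, -0.0122, -0.0002]},
    {"xyz": [-0.0012, -0.0013, 0.0109], "angular": [0.0102, -0.0122, -0.0002]},
    {"xyz": [-0.0012, -0.0013, 0.0109], "angular": [0.0102, -0.0122, -0.0002]},
    {"xyz": [-0.0012, -0.0013, 0.0109], "angular": [0.0102, -0.0122, -0.0002]},
    {"xyz": [-0.0012, -0.0013, 0.0109], "angular": [0.0102, -0.0122, -0.0002]},
    {"xyz": [-0.0012, -0.0013, 0.0109], "angular": [0.0102, -0.0122, -0.0002]},
    {"xyz": [-0.0012, -0.0013, 0.0109], "angular": [0.0102, -0.0122, -0.0002]},
    {"xyz": [-0.0012, -0.0013, 0.0109], "angular": [0.0102, -0.0122, -0.0002]}
  ]
}}

```text
clock: 14.7
position: [487.1, -204.2, 130.9]
tool_rot: [0.291, -0.42, 0.857, -0.074]
force: [0.4, -1.1, -0.4]
width: 1.002
finger_force: 0.0
```

```bash
cat > st.py <<'E'
from f import *
import sys
nm=sys.argv[1];p,r,s=pose();C,A=FACE[nm];M=A.T@r.as_matrix()
print("clock",s["clock"],"face xyz",((p-C)@A).round(1),"bar ang(x)",np.arctan2(M[1,0],M[0,0]).round(3),"z",M[:,2].round(3),"F face",(A.T@s["force"]).round(1),"T",(A.T@s["wrist_torque"]).round(2),"w",s["width"].round(3),"q",s["q"].round(2).tolist(),"m",round(marg([s["q"]]),3))
E
python3 st.py bat
```

```text
Traceback (most recent call last):
  File "st.py", line 4, in <module>
    print("clock",s["clock"],"face xyz",((p-C)@A).round(1),"bar ang(x)",np.arctan2(M[1,0],M[0,0]).round(3),"z",M[:,2].round(3),"F face",(A.T@s["force"]).round(1),"T",(A.T@s["wrist_torque"]).round(2),"w",s["width"].round(3),"q",s["q"].round(2).tolist(),"m",round(marg([s["q"]]),3))
                                                                                                                                                                                                           ^^^^^^^^^^^^^^^^
AttributeError: 'float' object has no attribute 'round'
```

{"method": "apply_moves", "body": {
  "moves": [
    {"xyz": [0, 0, 0], "angular": [0, 0, 0]},
    {"xyz": [0, 0, 0], "angular": [0, 0, 0]},
    {"xyz": [0, 0, 0], "angular": [0, 0, 0]},
    {"xyz": [0, 0, 0], "angular": [0, 0, 0]},
    {"xyz": [0, 0, 0], "angular": [0, 0, 0]},
    {"xyz": [0, 0, 0], "angular": [0, 0, 0]}
  ],
  "grip": -1
}}

```text
clock: 15.45
position: [485.1, -203.5, 130.4]
tool_rot: [0.29, -0.42, 0.857, -0.073]
force: [-7.9, 4.4, 2.0]
width: 0.216
finger_force: 62.2
```

```bash
sed -i 's/s\["width"\].round(3)/round(s["width"],3)/' st.py; python3 st.py bat
```

```text
clock 15.45 face xyz [-0.5  0.2 26.4] bar ang(x) -2.44 z [-0.004 -0.001 -1.   ] F face [-4.4  6.   5.6] T [ 0.94  1.38 -0.03] w 0.216 q [1.38, 0.68, -1.21, 2.36, 1.75, 0.28, 1.24] m 0.102
```

{"method": "apply_moves", "body": {
  "moves": [
    {"xyz": [0, 0, 0.006], "angular": [0, 0, 0]},
    {"xyz": [0, 0, 0.006], "angular": [0, 0, 0]},
    {"xyz": [0, 0, 0.006], "angular": [0, 0, 0]},
    {"xyz": [0, 0, 0.006], "angular": [0, 0, 0]},
    {"xyz": [0, 0, 0], "angular": [0, 0, 0]}
  ]
}}

```text
clock: 16.08
position: [491.6, -202.2, 120.9]
tool_rot: [0.29, -0.42, 0.857, -0.073]
force: [-16.0, 2.0, 14.9]
width: 0.221
finger_force: 64.3
```

```bash
python3 st.py bat; python3 -c "
from f import *
leg(*tgt('bat',14,-.7,-1),20)"
```

```text
clock 16.075 face xyz [-0.5  0.1 14.8] bar ang(x) -2.44 z [-0.004 -0.002 -1.   ] F face [-3.9  5.3 20.9] T [ 1.    1.4  -0.11] w 0.221 q [1.37, 0.73, -1.23, 2.36, 1.8, 0.33, 1.2] m 0.103
20 {"xyz": [-0.0001, -0.0, 0.0001], "angular": [-0.0001, -0.0001, 0.0446]} mm/row 0.0 deg/row 4.0
path [492.0, -202.0, 121.0] [492.0, -202.0, 121.0] [492.0, -202.0, 121.0]
  end q [1.45, 0.89, -1.47, 2.36, 1.67, 0.58, -0.07] margin 0.051 speed ratio 0.24
```

{"method": "apply_moves", "body": {
  "moves": [
    {"xyz": [0, 0, 0.002], "angular": [0, 0, 0]},
    {"xyz": [0, 0, 0], "angular": [0, 0, 0.045]},
    {"xyz": [0, 0, 0], "angular": [0, 0, 0.045]},
    {"xyz": [0, 0, 0], "angular": [0, 0, 0.045]},
    {"xyz": [0, 0, 0], "angular": [0, 0, 0.045]},
    {"xyz": [0, 0, 0], "angular": [0, 0, 0.045]}
  ]
}}

```text
clock: 16.82
position: [491.8, -202.3, 120.7]
tool_rot: [0.298, -0.262, 0.918, -0.022]
force: [-31.6, -2.1, 35.4]
width: 0.224
finger_force: 67.7
```

```bash
python3 st.py bat
```

```text
clock 16.825 face xyz [-0.5 -0.  14.5] bar ang(x) -2.794 z [-0.004 -0.003 -1.   ] F face [-5.3  4.5 47. ] T [0.92 1.82 0.03] w 0.224 q [1.4, 0.77, -1.31, 2.36, 1.74, 0.41, 0.9] m 0.103
```

{"method": "apply_moves", "body": {
  "moves": [
    {"xyz": [0, 0, -0.001], "angular": [0, 0, 0.045]},
    {"xyz": [0, 0, 0], "angular": [0, 0, 0.045]},
    {"xyz": [0, 0, 0], "angular": [0, 0, 0.045]},
    {"xyz": [0, 0, 0], "angular": [0, 0, 0.045]},
    {"xyz": [0, 0, 0], "angular": [0, 0, 0.045]},
    {"xyz": [0, 0, 0], "angular": [0, 0, 0.045]},
    {"xyz": [0, 0, 0], "angular": [0, 0, 0.045]},
    {"xyz": [0, 0, 0], "angular": [0, 0, 0.045]}
  ]
}}

```text
clock: 17.82
position: [491.6, -202.6, 120.7]
tool_rot: [0.292, 0.004, 0.954, 0.062]
force: [-24.6, -0.2, 24.6]
width: 0.219
finger_force: 65.9
```

```bash
python3 st.py bat
```

```text
clock 17.825 face xyz [-0.7 -0.3 14.7] bar ang(x) 2.923 z [-0.004 -0.003 -1.   ] F face [-5.6  4.9 33.9] T [0.8  1.96 0.07] w 0.219 q [1.43, 0.84, -1.4, 2.36, 1.69, 0.51, 0.39] m 0.104
```

{"method": "apply_moves", "body": {
  "moves": [
    {"xyz": [0, 0, 0], "angular": [0, 0, 0.042]},
    {"xyz": [0, 0, 0], "angular": [0, 0, 0.042]},
    {"xyz": [0, 0, 0], "angular": [0, 0, 0.042]},
    {"xyz": [0, 0, 0], "angular": [0, 0, 0.042]},
    {"xyz": [0, 0, 0], "angular": [0, 0, 0.042]},
    {"xyz": [0, 0, 0], "angular": [0, 0, 0.042]},
    {"xyz": [0, 0, 0], "angular": [0, 0, 0.042]},
    {"xyz": [0, 0, 0], "angular": [0, 0, 0.036]},
    {"xyz": [0, 0, 0], "angular": [0, 0, 0]}
  ]
}}

```text
clock: 18.95
position: [491.4, -202.7, 120.6]
tool_rot: [0.267, 0.247, 0.922, 0.134]
force: [-25.1, -2.2, 24.1]
width: 0.218
finger_force: 66.2
```

```bash
python3 st.py bat
```

```text
clock 18.95 face xyz [-0.9 -0.3 14.7] bar ang(x) 2.408 z [-0.005 -0.003 -1.   ] F face [-6.6  3.1 34.1] T [0.66 2.42 1.  ] w 0.218 q [1.44, 0.87, -1.45, 2.36, 1.67, 0.56, -0.11] m 0.069
```

Torque built up at the stop, so it's at ON. I'll let it spring out while still guided, then release.

{"method": "apply_moves", "body": {
  "moves": [
    {"xyz": [0, 0, -0.006], "angular": [0, 0, 0]},
    {"xyz": [0, 0, -0.006], "angular": [0, 0, 0]},
    {"xyz": [0, 0, -0.006], "angular": [0, 0, 0]},
    {"xyz": [0, 0, -0.006], "angular": [0, 0, 0]},
    {"xyz": [0, 0, 0], "angular": [0, 0, 0]}
  ]
}}

```text
clock: 19.58
position: [485.0, -204.1, 129.9]
tool_rot: [0.266, 0.247, 0.922, 0.135]
force: [-8.0, 2.1, 3.5]
width: 0.22
finger_force: 62.6
```

```bash
python3 st.py bat
```

```text
clock 19.575 face xyz [-1.  -0.4 26. ] bar ang(x) 2.408 z [-0.005 -0.003 -1.   ] F face [-4.   3.8  7.1] T [0.69 1.92 1.01] w 0.22 q [1.47, 0.84, -1.45, 2.36, 1.62, 0.53, -0.07] m 0.066
```

{"method": "apply_moves", "body": {
  "moves": [
    {"xyz": [0, 0, 0], "angular": [0, 0, 0]},
    {"xyz": [0, 0, 0], "angular": [0, 0, 0]},
    {"xyz": [0, 0, 0], "angular": [0, 0, 0]},
    {"xyz": [0, 0, 0], "angular": [0, 0, 0]},
    {"xyz": [0, 0, 0], "angular": [0, 0, 0]}
  ],
  "grip": 1
}}

```text
clock: 20.2
position: [487.0, -205.0, 130.6]
tool_rot: [0.268, 0.249, 0.921, 0.135]
force: [0.3, -0.0, 0.7]
width: 1.005
finger_force: 0.0
```

```bash
python3 st.py bat; python3 -c "
from f import *
q=np.array(pose()[2]['q'])
for mid in ((60,0.15),(80,.25),(80,.4)):
    print(mid);a=leg(*tilt('bat',tgt('bat',mid[0],-.72,-1),mid[1]),10,q);leg(*UB,10,a)"
```

```text
clock 20.2 face xyz [ 0.9 -1.6 25.6] bar ang(x) 2.405 z [-0.002 -0.003 -1.   ] F face [ 0.7 -0.1  0.4] T [ 0.03  0.58 -0.  ] w 1.005 q [1.47, 0.84, -1.45, 2.35, 1.63, 0.53, -0.07] m 0.066
(60, 0.15)
10 {"xyz": [0.0007, -0.0002, -0.0069], "angular": [0.0061, 0.0072, -0.0011]} mm/row 3.4 deg/row 0.9
path [480.0, -206.0, 139.0] [474.0, -207.0, 147.0] [467.0, -208.0, 158.0]
  end q [1.48, 0.75, -1.51, 2.25, 1.16, 0.63, 0.32] margin 0.01 speed ratio 0.2
10 {"xyz": [0.0055, 0.0004, -0.014], "angular": [0.0003, 0.0297, -0.0889]} mm/row 7.5 deg/row 8.4
path [451.0, -206.0, 175.0] [438.0, -209.0, 193.0] [425.0, -217.0, 219.0]
  end q [1.32, 0.9, -1.79, 1.95, 0.89, 1.47, 1.79] margin -0.274 speed ratio 0.79
(80, 0.25)
10 {"xyz": [0.0013, -0.0007, -0.0108], "angular": [0.0104, 0.0119, -0.0011]} mm/row 5.5 deg/row 1.4
path [476.0, -207.0, 143.0] [467.0, -208.0, 156.0] [455.0, -210.0, 175.0]
  end q [1.47, 0.73, -1.55, 2.18, 0.99, 0.78, 0.44] margin -0.031 speed ratio 0.32
10 {"xyz": [0.0046, 0.0001, -0.01], "angular": [0.0002, 0.0228, -0.0895]} mm/row 5.5 deg/row 8.3
path [445.0, -209.0, 187.0] [435.0, -211.0, 200.0] [425.0, -217.0, 219.0]
  end q [1.32, 0.91, -1.81, 1.95, 0.89, 1.49, 1.78] margin -0.289 speed ratio 0.59
(80, 0.4)
10 {"xyz": [0.0018, -0.0012, -0.0107], "angular": [0.0167, 0.0191, -0.0011]} mm/row 5.5 deg/row 2.3
path [476.0, -207.0, 142.0] [466.0, -208.0, 156.0] [455.0, -210.0, 175.0]
  end q [1.35, 0.72, -1.5, 2.08, 0.88, 0.95, 0.5] margin 0.019 speed ratio 0.44
10 {"xyz": [0.0054, -0.0002, -0.0096], "angular": [0.0001, 0.0124, -0.0901]} mm/row 5.5 deg/row 8.2
path [445.0, -208.0, 187.0] [435.0, -210.0, 201.0] [425.0, -217.0, 219.0]
  end q [1.32, 0.92, -1.81, 1.95, 0.9, 1.49, 1.78] margin -0.292 speed ratio 0.5
```

```bash
cat > s2.py <<'E'
from f import *
import sys,time
from plant import sense
q0=np.array(sense()["q"])
rng=np.random.default_rng(int(sys.argv[1]));t0=time.time()
# params: [h1,tx1,ty1, p(3), rv(3), h2, t2x,t2y]
def legs(v):
    C,A=FACE["bat"];p,r=tgt("bat",v[0],-.735,-1);L=[((p,R.from_rotvec(A[:,1]*v[1]+A[:,0]*v[2])*r),10)]
    L.append(((v[3:6],R.from_rotvec(v[6:9])*R.from_matrix(np.diag([1,-1,-1.]))),14))
    A=FACE["inv"][1];p,r=tgt("inv",v[9],.5,fl);L.append(((p,R.from_rotvec(A[:,1]*v[10]+A[:,0]*v[11])*r),16))
    return L+[(tgt("inv",24,.5,fl),10),(tgt("inv",24,-.55,fl),10)]
def ev(v,best):
    q=q0;mm=.15
    for t,n in legs(v):
        P=go(q,*t,n)
        s=np.abs(np.diff(np.vstack([q]+P),axis=0)).max()
        if s>.5: mm=min(mm,-.3)
        q=P[-1];mm=min(mm,marg(P))
        if mm<best: return mm,q
    return (mm if np.linalg.norm(fkj(q)[0]-tgt("inv",24,-.55,fl)[0])<1 else -9),q
best=-9;V=None
while time.time()-t0<150 and best<.0655:
    if time.time()-t0<60 and best<0 or V is None:
        fl=rng.choice([-1,1]);v=np.r_[rng.uniform(65,85),rng.uniform(0,.5),rng.uniform(-.2,.2),rng.uniform(350,600),rng.uniform(-250,300),rng.uniform(270,480),rng.normal(0,.4,2),rng.uniform(-3,3),rng.uniform(100,150),rng.uniform(-.2,.4),rng.uniform(-.2,.2)]
        f0=fl
    else:
        s=rng.choice([.2,.5,1]);v=V+s*rng.normal(0,1,12)*[5,.1,.05,40,40,40,.15,.15,.15,10,.1,.1];fl=FV
        if not(62<v[0]<90 and 260<v[5] and 95<v[9]<160):continue
    mm,q=ev(v,best)
    if mm>best: best=mm;V=v;FV=fl;print(json.dumps([round(mm,3),int(fl),v.round(3).tolist(),q.round(2).tolist()]),flush=True)
E
for i in 1 2 3 4;do python3 s2.py $i > r$i & done; wait; tail -qn1 r?
```

```text
[0.067, -1, [78.939, 0.551, -0.029, 515.577, -104.392, 359.894, 0.293, 0.297, 1.798, 109.693, 0.0, 0.112], [-0.16, 0.7, -1.18, 2.3, 1.46, 1.26, -1.49]]
[0.071, -1, [68.078, 0.393, -0.09, 526.949, -208.311, 349.595, -0.258, 0.091, 1.163, 140.014, -0.067, -0.123], [-0.12, 0.76, -1.28, 2.3, 1.46, 1.36, -1.49]]
[0.078, -1, [72.704, 0.625, 0.013, 354.962, -203.541, 424.533, 0.376, -0.088, 1.728, 108.702, 0.077, -0.248], [-0.15, 0.72, -1.22, 2.3, 1.46, 1.29, -1.49]]
[0.07, -1, [83.778, 0.426, -0.152, 561.524, 132.367, 308.602, 0.058, -0.206, 1.851, 119.412, 0.124, 0.0], [-0.17, 0.69, -1.17, 2.3, 1.46, 1.25, -1.49]]
```

```bash
cat > go2.py <<'E'
from f import *
import sys
v=np.array(json.loads(open("r2").readlines()[-1])[2])
_,A=FACE["bat"];p,r=tgt("bat",v[0],-.735,-1)
L=[((p,R.from_rotvec(A[:,1]*v[1]+A[:,0]*v[2])*r),10),((v[3:6],R.from_rotvec(v[6:9])*R.from_matrix(np.diag([1,-1,-1.]))),14)]
A=FACE["inv"][1];p,r=tgt("inv",v[9],.5,-1);L+=[((p,R.from_rotvec(A[:,1]*v[10]+A[:,0]*v[11])*r),20),(tgt("inv",25,.5,-1),10),(tgt("inv",25,-.55,-1),10)]
q=None
for t,n in L[int(sys.argv[1]):]: q=leg(*t,n,q)
E
python3 go2.py 0
```

```text
10 {"xyz": [0.0012, -0.0012, -0.0084], "angular": [0.0208, 0.0148, -0.0001]} mm/row 4.3 deg/row 2.3
path [478.0, -207.0, 140.0] [471.0, -208.0, 150.0] [462.0, -209.0, 165.0]
  end q [1.28, 0.67, -1.44, 2.14, 0.99, 0.9, 0.33] margin 0.071 speed ratio 0.34
14 {"xyz": [-0.0093, 0.0125, -0.0236], "angular": [0.0109, -0.0073, 0.0629]} mm/row 14.1 deg/row 5.8
path [481.0, -198.0, 217.0] [501.0, -196.0, 270.0] [527.0, -208.0, 350.0]
  end q [0.89, 0.4, -1.09, 1.65, 0.63, 1.33, -0.73] margin 0.091 speed ratio 0.32
20 {"xyz": [0.0552, 0.0219, -0.0157], "angular": [-0.0158, -0.0151, -0.0662]} mm/row 30.7 deg/row 6.3
path [610.0, -48.0, 354.0] [598.0, 100.0, 325.0] [411.0, 260.0, 225.0]
  end q [-0.27, 0.6, -1.34, 2.2, 1.15, 1.52, -0.39] margin 0.18 speed ratio 0.38
10 {"xyz": [0.0, 0.0018, 0.023], "angular": [-0.0089, -0.0, -0.0]} mm/row 11.5 deg/row 0.8
path [431.0, 255.0, 197.0] [450.0, 250.0, 169.0] [476.0, 246.0, 131.0]
  end q [-0.12, 0.76, -1.29, 2.3, 1.46, 1.36, -0.44] margin 0.158 speed ratio 0.12
10 {"xyz": [0.0, 0.0, -0.0], "angular": [0.0, 0.0, 0.0668]} mm/row 0.0 deg/row 6.0
path [476.0, 246.0, 131.0] [476.0, 246.0, 131.0] [476.0, 246.0, 131.0]
  end q [-0.12, 0.76, -1.28, 2.3, 1.46, 1.35, -1.49] margin 0.158 speed ratio 0.38
```

{"method": "apply_moves", "body": {
  "moves": [
    {"xyz": [0.0012, -0.0012, -0.0084], "angular": [0.0208, 0.0148, -0.0001]},
    {"xyz": [0.0012, -0.0012, -0.0084], "angular": [0.0208, 0.0148, -0.0001]},
    {"xyz": [0.0012, -0.0012, -0.0084], "angular": [0.0208, 0.0148, -0.0001]},
    {"xyz": [0.0012, -0.0012, -0.0084], "angular": [0.0208, 0.0148, -0.0001]},
    {"xyz": [0.0012, -0.0012, -0.0084], "angular": [0.0208, 0.0148, -0.0001]},
    {"xyz": [0.0012, -0.0012, -0.0084], "angular": [0.0208, 0.0148, -0.0001]},
    {"xyz": [0.0012, -0.0012, -0.0084], "angular": [0.0208, 0.0148, -0.0001]},
    {"xyz": [0.0012, -0.0012, -0.0084], "angular": [0.0208, 0.0148, -0.0001]},
    {"xyz": [0.0012, -0.0012, -0.0084], "angular": [0.0208, 0.0148, -0.0001]},
    {"xyz": [0.0012, -0.0012, -0.0084], "angular": [0.0208, 0.0148, -0.0001]}
  ]
}}

```text
clock: 21.45
position: [461.9, -208.8, 165.1]
tool_rot: [0.115, 0.271, 0.956, 0.011]
force: [0.2, 0.4, 0.2]
width: 0.998
finger_force: 0.0
```

```bash
python3 st.py bat; python3 go2.py 1 | head -3;python3 -c "
from f import *
look('bat','pics/w3.png')"
```

```text
clock 21.45 face xyz [-0.1 -0.1 68.4] bar ang(x) 2.367 z [-0.384 -0.087 -0.919] F face [0.3 0.3 0. ] T [ 0.07  0.26 -0.09] w 0.998 q [1.28, 0.67, -1.43, 2.13, 0.98, 0.89, 0.34] m 0.089
14 {"xyz": [-0.0093, 0.0125, -0.0236], "angular": [0.0108, -0.0073, 0.0629]} mm/row 14.1 deg/row 5.8
path [481.0, -198.0, 217.0] [501.0, -196.0, 270.0] [527.0, -208.0, 350.0]
  end q [0.88, 0.4, -1.08, 1.65, 0.63, 1.33, -0.72] margin 0.102 speed ratio 0.32
tilt 35.03099185567154 yaw 0.21159127843374143 n 45517 rect ((4.8144683837890625, -24.737045288085938), (205.8320770263672, 201.0834503173828), 0.016043400391936302) pct [[-96.5, -123.3], [105.1, 75.3]]
C [ 500.7 -200.6  110.3] [[0.801, -0.21, -0.561], [0.172, 0.978, -0.121], [0.574, 0.0, 0.819]]
-6 21923 med z 0.9 rect [-0.  0.] [150. 150.] 90.0 circ [ 0.2 -0.1]
16 5809 med z 20.9 rect [ 0.7 -0.1] [83.3 81.2] 63.6 circ [-1.2  1. ]
25 698 med z 33.0 rect [12.4  0.2] [  5.2 109.1] 48.5 circ [10.8 -1.7]
40 1120 med z 47.6 rect [ 7.6 -6.6] [ 20.8 110.1] 50.0 circ [ 7.6 -6.2]
49 3891 med z 50.7 rect [ 7.2 -5.7] [ 19.8 108.2] 50.2 circ [ 7.2 -5.6]
tilt vs FACE mrad [-1.000e-01 -6.000e-01  9.999e+02]
```

Depth shows the bar at −40°, skirt top at 20.9 mm and bar top at 50.7 mm, so the isolator is locked at ON and sprung out. Now to the inverter.

{"method": "apply_moves", "body": {
  "moves": [
    {"xyz": [-0.0093, 0.0125, -0.0236], "angular": [0.0108, -0.0073, 0.0629]},
    {"xyz": [-0.0093, 0.0125, -0.0236], "angular": [0.0108, -0.0073, 0.0629]},
    {"xyz": [-0.0093, 0.0125, -0.0236], "angular": [0.0108, -0.0073, 0.0629]},
    {"xyz": [-0.0093, 0.0125, -0.0236], "angular": [0.0108, -0.0073, 0.0629]},
    {"xyz": [-0.0093, 0.0125, -0.0236], "angular": [0.0108, -0.0073, 0.0629]},
    {"xyz": [-0.0093, 0.0125, -0.0236], "angular": [0.0108, -0.0073, 0.0629]},
    {"xyz": [-0.0093, 0.0125, -0.0236], "angular": [0.0108, -0.0073, 0.0629]}
  ]
}}

```text
clock: 22.38
position: [496.2, -196.0, 256.9]
tool_rot: [0.127, 0.586, 0.8, -0.016]
force: [0.1, -0.8, -0.4]
width: 1.001
finger_force: 0.0
```

{"method": "apply_moves", "body": {
  "moves": [
    {"xyz": [-0.0093, 0.0125, -0.0236], "angular": [0.0108, -0.0073, 0.0629]},
    {"xyz": [-0.0093, 0.0125, -0.0236], "angular": [0.0108, -0.0073, 0.0629]},
    {"xyz": [-0.0093, 0.0125, -0.0236], "angular": [0.0108, -0.0073, 0.0629]},
    {"xyz": [-0.0093, 0.0125, -0.0236], "angular": [0.0108, -0.0073, 0.0629]},
    {"xyz": [-0.0093, 0.0125, -0.0236], "angular": [0.0108, -0.0073, 0.0629]},
    {"xyz": [-0.0093, 0.0125, -0.0236], "angular": [0.0108, -0.0073, 0.0629]},
    {"xyz": [-0.0093, 0.0125, -0.0236], "angular": [0.0108, -0.0073, 0.0629]}
  ]
}}

```text
clock: 23.25
position: [527.1, -208.9, 349.6]
tool_rot: [0.122, 0.828, 0.546, -0.042]
force: [-0.1, -0.3, -0.2]
width: 0.999
finger_force: 0.0
```

```bash
python3 go2.py 2
```

```text
20 {"xyz": [0.0553, 0.0218, -0.0157], "angular": [-0.0157, -0.015, -0.0663]} mm/row 30.7 deg/row 6.3
path [611.0, -48.0, 354.0] [598.0, 100.0, 325.0] [411.0, 260.0, 225.0]
  end q [-0.27, 0.6, -1.34, 2.2, 1.15, 1.51, -0.39] margin 0.185 speed ratio 0.38
10 {"xyz": [0.0, 0.0018, 0.023], "angular": [-0.0089, -0.0, -0.0]} mm/row 11.5 deg/row 0.8
path [431.0, 255.0, 197.0] [450.0, 250.0, 169.0] [476.0, 246.0, 131.0]
  end q [-0.12, 0.76, -1.29, 2.3, 1.46, 1.36, -0.44] margin 0.158 speed ratio 0.12
10 {"xyz": [0.0, 0.0, -0.0], "angular": [0.0, 0.0, 0.0668]} mm/row 0.0 deg/row 6.0
path [476.0, 246.0, 131.0] [476.0, 246.0, 131.0] [476.0, 246.0, 131.0]
  end q [-0.12, 0.75, -1.28, 2.3, 1.46, 1.35, -1.49] margin 0.158 speed ratio 0.38
```

{"method": "apply_moves", "body": {
  "moves": [
    {"xyz": [0.0553, 0.0218, -0.0157], "angular": [-0.0157, -0.015, -0.0663]},
    {"xyz": [0.0553, 0.0218, -0.0157], "angular": [-0.0157, -0.015, -0.0663]},
    {"xyz": [0.0553, 0.0218, -0.0157], "angular": [-0.0157, -0.015, -0.0663]},
    {"xyz": [0.0553, 0.0218, -0.0157], "angular": [-0.0157, -0.015, -0.0663]},
    {"xyz": [0.0553, 0.0218, -0.0157], "angular": [-0.0157, -0.015, -0.0663]},
    {"xyz": [0.0553, 0.0218, -0.0157], "angular": [-0.0157, -0.015, -0.0663]},
    {"xyz": [0.0553, 0.0218, -0.0157], "angular": [-0.0157, -0.015, -0.0663]},
    {"xyz": [0.0553, 0.0218, -0.0157], "angular": [-0.0157, -0.015, -0.0663]},
    {"xyz": [0.0553, 0.0218, -0.0157], "angular": [-0.0157, -0.015, -0.0663]},
    {"xyz": [0.0553, 0.0218, -0.0157], "angular": [-0.0157, -0.015, -0.0663]}
  ]
}}

```text
clock: 24.5
position: [605.9, 73.4, 332.4]
tool_rot: [0.242, 0.414, 0.869, -0.124]
force: [0.2, 0.2, -0.5]
width: 1.001
finger_force: 0.0
```

{"method": "apply_moves", "body": {
  "moves": [
    {"xyz": [0.0553, 0.0218, -0.0157], "angular": [-0.0157, -0.015, -0.0663]},
    {"xyz": [0.0553, 0.0218, -0.0157], "angular": [-0.0157, -0.015, -0.0663]},
    {"xyz": [0.0553, 0.0218, -0.0157], "angular": [-0.0157, -0.015, -0.0663]},
    {"xyz": [0.0553, 0.0218, -0.0157], "angular": [-0.0157, -0.015, -0.0663]},
    {"xyz": [0.0553, 0.0218, -0.0157], "angular": [-0.0157, -0.015, -0.0663]},
    {"xyz": [0.0553, 0.0218, -0.0157], "angular": [-0.0157, -0.015, -0.0663]},
    {"xyz": [0.0553, 0.0218, -0.0157], "angular": [-0.0157, -0.015, -0.0663]},
    {"xyz": [0.0553, 0.0218, -0.0157], "angular": [-0.0157, -0.015, -0.0663]},
    {"xyz": [0.0553, 0.0218, -0.0157], "angular": [-0.0157, -0.015, -0.0663]},
    {"xyz": [0.0553, 0.0218, -0.0157], "angular": [-0.0157, -0.015, -0.0663]},
    {"xyz": [0, 0, 0], "angular": [0, 0, 0]}
  ]
}}

```text
invalid input
```

```bash
python3 -c "
from f import *
look('inv','pics/w4.png')";python3 go2.py 3
```

```text
tilt 1.6487507473316232 yaw 2.6203114972674126 n 547 rect ((-2.6415514945983887, 0.2811317443847656), (30.744216918945312, 15.651711463928223), 68.61348724365234) pct [[-8.4, -16.1], [9.5, 11.6]]
C [564.9 132.7 166.1] [[-0.867, -0.498, 0.025], [0.498, -0.867, -0.014], [0.029, 0.0, 1.0]]
tilt vs FACE mrad [596.2  -8.7 802.9]
10 {"xyz": [0.0532, 0.0275, 0.0096], "angular": [-0.0232, -0.0104, -0.0665]} mm/row 30.3 deg/row 6.4
path [589.0, 147.0, 275.0] [551.0, 204.0, 215.0] [476.0, 246.0, 131.0]
  end q [-0.13, 0.74, -1.26, 2.3, 1.46, 1.33, -0.44] margin 0.158 speed ratio 0.27
10 {"xyz": [-0.0, 0.0, 0.0], "angular": [0.0, 0.0, 0.0668]} mm/row 0.0 deg/row 6.0
path [476.0, 246.0, 131.0] [476.0, 246.0, 131.0] [476.0, 246.0, 131.0]
  end q [-0.13, 0.74, -1.25, 2.3, 1.46, 1.32, -1.49] margin 0.158 speed ratio 0.38
```

View pics/w4.png

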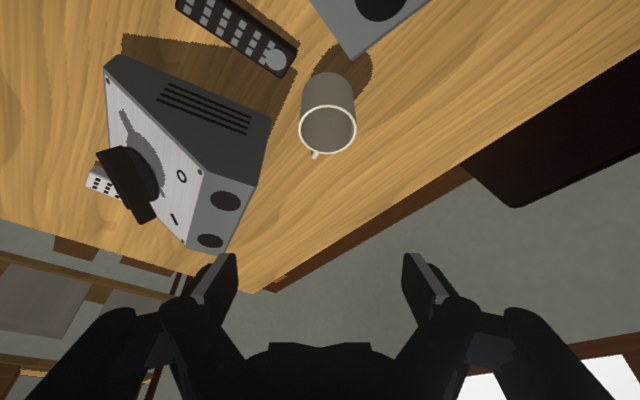

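My 11-row call was refused, so the arm is only halfway. This view shows the battery unit at ON and the mug at (327,130), undisturbed. I'll do the remaining ten rows now.

{"method": "apply_moves", "body": {
  "moves": [
    {"xyz": [0.0553, 0.0218, -0.0157], "angular": [-0.0157, -0.015, -0.0663]},
    {"xyz": [0.0553, 0.0218, -0.0157], "angular": [-0.0157, -0.015, -0.0663]},
    {"xyz": [0.0553, 0.0218, -0.0157], "angular": [-0.0157, -0.015, -0.0663]},
    {"xyz": [0.0553, 0.0218, -0.0157], "angular": [-0.0157, -0.015, -0.0663]},
    {"xyz": [0.0553, 0.0218, -0.0157], "angular": [-0.0157, -0.015, -0.0663]},
    {"xyz": [0.0553, 0.0218, -0.0157], "angular": [-0.0157, -0.015, -0.0663]},
    {"xyz": [0.0553, 0.0218, -0.0157], "angular": [-0.0157, -0.015, -0.0663]},
    {"xyz": [0.0553, 0.0218, -0.0157], "angular": [-0.0157, -0.015, -0.0663]},
    {"xyz": [0.0553, 0.0218, -0.0157], "angular": [-0.0157, -0.015, -0.0663]},
    {"xyz": [0.0553, 0.0218, -0.0157], "angular": [-0.0157, -0.015, -0.0663]}
  ]
}}

```text
clock: 25.8
position: [408.6, 260.8, 224.6]
tool_rot: [0.29, -0.119, 0.934, -0.17]
force: [0.4, -0.5, 0.1]
width: 1.0
finger_force: 0.0
```

```bash
python3 -c "
from f import *
look('inv','pics/w5.png')";python3 go2.py 3
```

```text
tilt 35.11843436639202 yaw -0.21186067923637014 n 33120 rect ((14.254371643066406, 1.73870849609375), (200.83692932128906, 205.79244995117188), 89.8291244506836) pct [[-87.4, -97.8], [115.0, 101.1]]
C [486.8 244.7 109.8] [[0.8, 0.21, -0.562], [-0.172, 0.978, 0.121], [0.575, 0.0, 0.818]]
-6 16458 med z 1.7 rect [-0.  0.] [150. 150.] 90.0 circ [ 0.2 -0.2]
8 64 med z 12.5 rect [-29.8  -7.9] [14.5 56.2] 17.8 circ [-22.9  -5.7]
16 2572 med z 18.6 rect [-4.5  0.1] [67.3 69.1] 26.0 circ [-3.9  0.5]
25 91 med z 32.5 rect [-9.7  5.3] [67.4 14.3] 41.8 circ [-5.8  0.9]
40 1101 med z 48.2 rect [-3.8  0.2] [69.4 16.1] 28.7 circ [-3.8 -0. ]
49 297 med z 49.3 rect [-3.9  0.6] [66.6 13.5] 28.4 circ [-5.   2.5]
tilt vs FACE mrad [-1.3000e+00 -1.0000e+00  1.0002e+03]
10 {"xyz": [-0.001, 0.0013, 0.0234], "angular": [-0.0085, -0.0, 0.0008]} mm/row 11.7 deg/row 0.8
path [427.0, 255.0, 196.0] [448.0, 251.0, 168.0] [476.0, 246.0, 131.0]
  end q [-0.12, 0.76, -1.29, 2.3, 1.46, 1.36, -0.44] margin 0.158 speed ratio 0.12
10 {"xyz": [0.0, 0.0, -0.0], "angular": [0.0, 0.0, 0.0668]} mm/row 0.0 deg/row 6.0
path [476.0, 246.0, 131.0] [476.0, 246.0, 131.0] [476.0, 246.0, 131.0]
  end q [-0.12, 0.75, -1.28, 2.3, 1.46, 1.35, -1.49] margin 0.158 speed ratio 0.38
```

View pics/w5.png

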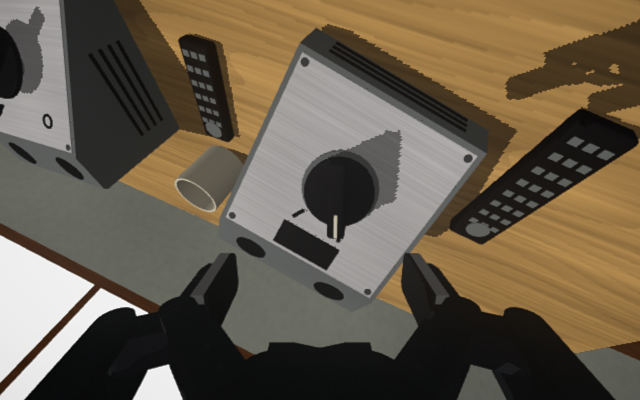

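The knob is at (340,190), with its bar at rest at 0.50 rad. Its axis is about 4 mm down-slope of my estimate, so I'll correct it and descend.

```bash
cat >> h.py <<'E'
C,A=FACE["inv"];FACE["inv"]=(C+A@np.array([-4,.2,.6]),A)
E
python3 go2.py 3
```

```text
10 {"xyz": [-0.0003, 0.0017, 0.0233], "angular": [-0.0085, -0.0, 0.0008]} mm/row 11.7 deg/row 0.8
path [426.0, 255.0, 196.0] [446.0, 251.0, 167.0] [472.0, 247.0, 129.0]
  end q [-0.13, 0.76, -1.29, 2.31, 1.46, 1.36, -0.45] margin 0.152 speed ratio 0.12
10 {"xyz": [0.0, 0.0, -0.0], "angular": [0.0, 0.0, 0.0668]} mm/row 0.0 deg/row 6.0
path [472.0, 247.0, 129.0] [472.0, 247.0, 129.0] [472.0, 247.0, 129.0]
  end q [-0.13, 0.76, -1.28, 2.31, 1.46, 1.35, -1.5] margin 0.152 speed ratio 0.38
```

{"method": "apply_moves", "body": {
  "moves": [
    {"xyz": [-0.0003, 0.0017, 0.0233], "angular": [-0.0085, 0, 0.0008]},
    {"xyz": [-0.0003, 0.0017, 0.0233], "angular": [-0.0085, 0, 0.0008]},
    {"xyz": [-0.0003, 0.0017, 0.0233], "angular": [-0.0085, 0, 0.0008]},
    {"xyz": [-0.0003, 0.0017, 0.0233], "angular": [-0.0085, 0, 0.0008]},
    {"xyz": [-0.0003, 0.0017, 0.0233], "angular": [-0.0085, 0, 0.0008]},
    {"xyz": [-0.0003, 0.0017, 0.0233], "angular": [-0.0085, 0, 0.0008]},
    {"xyz": [-0.0003, 0.0017, 0.0233], "angular": [-0.0085, 0, 0.0008]},
    {"xyz": [-0.0003, 0.0017, 0.0233], "angular": [-0.0085, 0, 0.0008]},
    {"xyz": [-0.0003, 0.0017, 0.0233], "angular": [-0.0085, 0, 0.0008]},
    {"xyz": [-0.0003, 0.0017, 0.0233], "angular": [-0.0085, 0, 0.0008]}
  ]
}}

```text
clock: 27.1
position: [476.7, 246.0, 129.9]
tool_rot: [0.283, -0.13, 0.944, -0.105]
force: [0.6, -0.5, -0.8]
width: 0.998
finger_force: 0.0
```

```bash
python3 st.py inv
```

```text
clock 27.1 face xyz [ 4.3 -0.4 23.3] bar ang(x) -2.652 z [ 0.002 -0.003 -1.   ] F face [ 0.1 -0.3 -1.1] T [ 0.03  0.58 -0.05] w 0.998 q [-0.12, 0.76, -1.28, 2.3, 1.46, 1.36, -0.45] m 0.159
```

{"method": "apply_moves", "body": {
  "moves": [
    {"xyz": [0, 0, 0], "angular": [0, 0, 0]},
    {"xyz": [0, 0, 0], "angular": [0, 0, 0]},
    {"xyz": [0, 0, 0], "angular": [0, 0, 0]},
    {"xyz": [0, 0, 0], "angular": [0, 0, 0]},
    {"xyz": [0, 0, 0], "angular": [0, 0, 0]},
    {"xyz": [0, 0, 0], "angular": [0, 0, 0]}
  ],
  "grip": -1
}}

```text
clock: 27.85
position: [475.6, 248.6, 130.8]
tool_rot: [0.283, -0.131, 0.944, -0.104]
force: [-1.5, 6.6, -2.2]
width: 0.173
finger_force: 63.0
```

```bash
python3 st.py inv
```

```text
clock 27.85 face xyz [ 3.5  1.8 24.9] bar ang(x) -2.652 z [ 0.001  0.001 -1.   ] F face [-3.6  6.2 -0.1] T [1.04 1.3  0.04] w 0.173 q [-0.12, 0.76, -1.29, 2.3, 1.46, 1.36, -0.45] m 0.16
```

The grip holds, about 4 mm off the axis along the bar. I'll turn about the knob's true axis.

```bash
python3 -c "
from f import *
p,r,_=pose();C,A=FACE['inv'];g=R.from_rotvec(-A[:,2]*1.04)
leg(C+g.apply(p-C),g*r,12)"
```

```text
12 {"xyz": [0.0, -0.0007, -0.0], "angular": [0.0001, -0.0, 0.0552]} mm/row 0.3 deg/row 5.0
path [476.0, 247.0, 131.0] [475.0, 246.0, 131.0] [475.0, 245.0, 131.0]
  end q [-0.12, 0.75, -1.28, 2.31, 1.46, 1.35, -1.5] margin 0.153 speed ratio 0.32
```

{"method": "apply_moves", "body": {
  "moves": [
    {"xyz": [0, -0.0007, 0], "angular": [0, 0, 0.055]},
    {"xyz": [0, -0.0007, 0], "angular": [0, 0, 0.055]},
    {"xyz": [0, -0.0007, 0], "angular": [0, 0, 0.055]},
    {"xyz": [0, -0.0007, 0], "angular": [0, 0, 0.055]},
    {"xyz": [0, -0.0007, 0], "angular": [0, 0, 0.055]},
    {"xyz": [0, -0.0007, 0], "angular": [0, 0, 0.055]}
  ]
}}

```text
clock: 28.6
position: [475.5, 246.5, 131.0]
tool_rot: [0.3, 0.116, 0.946, -0.027]
force: [-2.6, 6.6, -3.0]
width: 0.171
finger_force: 63.0
```

```bash
python3 st.py inv
```

```text
clock 28.6 face xyz [ 3.9 -0.2 24.9] bar ang(x) 3.111 z [ 0.     0.001 -1.   ] F face [-5.   5.9 -0.2] T [0.99 1.58 0.14] w 0.171 q [-0.12, 0.76, -1.28, 2.3, 1.46, 1.35, -0.97] m 0.157
```

{"method": "apply_moves", "body": {
  "moves": [
    {"xyz": [0, -0.0007, 0], "angular": [0, 0, 0.055]},
    {"xyz": [0, -0.0007, 0], "angular": [0, 0, 0.055]},
    {"xyz": [0, -0.0007, 0], "angular": [0, 0, 0.055]},
    {"xyz": [0, -0.0007, 0], "angular": [0, 0, 0.055]},
    {"xyz": [0, -0.0007, 0], "angular": [0, 0, 0.055]},
    {"xyz": [0, -0.0007, 0], "angular": [0, 0, 0.05]},
    {"xyz": [0, 0, 0], "angular": [0, 0, 0]}
  ]
}}

```text
clock: 29.48
position: [474.6, 244.9, 130.7]
tool_rot: [0.297, 0.35, 0.887, 0.049]
force: [0.5, 7.2, -2.8]
width: 0.17
finger_force: 68.6
```

```bash
python3 st.py inv
```

```text
clock 29.475 face xyz [ 3.3 -2.  24.9] bar ang(x) 2.604 z [ 0.001  0.002 -1.   ] F face [-2.5  7.2 -1.7] T [1.26 1.53 1.62] w 0.17 q [-0.12, 0.75, -1.28, 2.31, 1.46, 1.35, -1.48] m 0.152
```

Torque is 1.6 N m at the stop. I'll hold, then return.

{"method": "apply_moves", "body": {
  "moves": [
    {"xyz": [0, 0, 0], "angular": [0, 0, 0]},
    {"xyz": [0, 0, 0], "angular": [0, 0, 0]},
    {"xyz": [0, 0, 0], "angular": [0, 0, 0]},
    {"xyz": [0, 0, 0], "angular": [0, 0, 0]},
    {"xyz": [0, 0, 0], "angular": [0, 0, 0]},
    {"xyz": [0, 0, 0], "angular": [0, 0, 0]},
    {"xyz": [0, 0, 0], "angular": [0, 0, 0]},
    {"xyz": [0, 0, 0], "angular": [0, 0, 0]}
  ]
}}

```text
clock: 30.48
position: [474.6, 244.9, 130.7]
tool_rot: [0.297, 0.349, 0.887, 0.049]
force: [0.3, 8.0, -3.6]
width: 0.173
finger_force: 68.2
```

{"method": "apply_moves", "body": {
  "moves": [
    {"xyz": [0, 0.0007, 0], "angular": [0, 0, -0.055]},
    {"xyz": [0, 0.0007, 0], "angular": [0, 0, -0.055]},
    {"xyz": [0, 0.0007, 0], "angular": [0, 0, -0.055]},
    {"xyz": [0, 0.0007, 0], "angular": [0, 0, -0.055]},
    {"xyz": [0, 0.0007, 0], "angular": [0, 0, -0.055]},
    {"xyz": [0, 0.0007, 0], "angular": [0, 0, -0.055]}
  ]
}}

```text
clock: 31.22
position: [475.5, 246.5, 131.0]
tool_rot: [0.3, 0.11, 0.947, -0.029]
force: [-2.9, 6.4, -3.3]
width: 0.172
finger_force: 63.0
```

{"method": "apply_moves", "body": {
  "moves": [
    {"xyz": [0, 0.0007, 0], "angular": [0, 0, -0.055]},
    {"xyz": [0, 0.0007, 0], "angular": [0, 0, -0.055]},
    {"xyz": [0, 0.0007, 0], "angular": [0, 0, -0.055]},
    {"xyz": [0, 0.0007, 0], "angular": [0, 0, -0.055]},
    {"xyz": [0, 0.0007, 0], "angular": [0, 0, -0.055]},
    {"xyz": [0, 0.0007, 0], "angular": [0, 0, -0.05]},
    {"xyz": [0, 0, 0], "angular": [0, 0, 0]}
  ]
}}

```text
clock: 32.1
position: [475.7, 248.6, 130.8]
tool_rot: [0.283, -0.132, 0.944, -0.104]
force: [-2.0, 6.4, -3.0]
width: 0.175
finger_force: 63.0
```

```bash
python3 st.py inv
```

```text
clock 32.1 face xyz [ 3.5  1.8 24.9] bar ang(x) -2.65 z [ 0.     0.001 -1.   ] F face [-4.4  5.8 -0.5] T [1.06 1.58 0.09] w 0.175 q [-0.12, 0.76, -1.29, 2.3, 1.46, 1.36, -0.45] m 0.161
```

{"method": "apply_moves", "body": {
  "moves": [
    {"xyz": [0, 0, 0], "angular": [0, 0, 0]},
    {"xyz": [0, 0, 0], "angular": [0, 0, 0]},
    {"xyz": [0, 0, 0], "angular": [0, 0, 0]},
    {"xyz": [0, 0, 0], "angular": [0, 0, 0]},
    {"xyz": [0, 0, 0], "angular": [0, 0, 0]}
  ],
  "grip": 1
}}

```text
clock: 32.72
position: [476.6, 245.9, 130.7]
tool_rot: [0.283, -0.13, 0.944, -0.106]
force: [0.0, -0.1, 0.1]
width: 0.999
finger_force: 0.0
```

```bash
python3 st.py inv;python3 -c "
from f import *
leg(*tgt('inv',140,.5,-1),10)"
```

```text
clock 32.725 face xyz [ 4.7 -0.6 24. ] bar ang(x) -2.652 z [ 0.002 -0.004 -1.   ] F face [ 0.1 -0.   0.1] T [ 0.02  0.58 -0.02] w 0.999 q [-0.12, 0.76, -1.28, 2.3, 1.46, 1.36, -0.45] m 0.16
10 {"xyz": [0.0008, 0.0005, -0.0232], "angular": [-0.0003, 0.0, -0.0007]} mm/row 11.6 deg/row 0.1
path [456.0, 251.0, 158.0] [435.0, 255.0, 186.0] [408.0, 261.0, 223.0]
  end q [-0.11, 0.55, -1.44, 2.26, 1.19, 1.36, -0.35] margin 0.076 speed ratio 0.11
```

{"method": "apply_moves", "body": {
  "moves": [
    {"xyz": [0, 0, -0.022], "angular": [0, 0, 0]},
    {"xyz": [0, 0, -0.022], "angular": [0, 0, 0]},
    {"xyz": [0, 0, -0.022], "angular": [0, 0, 0]},
    {"xyz": [0, 0, -0.022], "angular": [0, 0, 0]},
    {"xyz": [0, 0, -0.022], "angular": [0, 0, 0]},
    {"xyz": [0, 0, -0.022], "angular": [0, 0, 0]},
    {"xyz": [0, 0, -0.022], "angular": [0, 0, 0]},
    {"xyz": [0, 0, -0.022], "angular": [0, 0, 0]},
    {"xyz": [0, 0, 0], "angular": [0, 0, 0]},
    {"xyz": [0, 0, 0], "angular": [0, 0, 0]}
  ]
}}

```text
clock: 33.98
position: [427.2, 256.9, 202.5]
tool_rot: [0.283, -0.13, 0.944, -0.106]
force: [-0.4, 0.4, 0.3]
width: 0.997
finger_force: 0.0
```

```bash
python3 st.py inv;python3 -c "
from f import *
from plant import capture
look('inv','pics/w6.png')
cv2.imwrite('pics/top9.png',capture('top')['frame'][:,:,::-1])"
```

```text
clock 33.975 face xyz [  4.5  -0.3 111.8] bar ang(x) -2.653 z [ 0.002 -0.004 -1.   ] F face [-0.3  0.3  0.5] T [ 0.    0.59 -0.  ] w 0.997 q [-0.11, 0.6, -1.4, 2.27, 1.26, 1.36, -0.38] m 0.12
tilt 35.11042992497487 yaw -0.21157238425903813 n 39852 rect ((12.782958984375, 6.504478454589844), (200.8705291748047, 206.19125366210938), 89.88397216796875) pct [[-88.4, -93.2], [113.6, 105.8]]
C [486.6 244.7 109.7] [[0.8, 0.21, -0.562], [-0.172, 0.978, 0.121], [0.575, 0.0, 0.818]]
-6 20176 med z 1.1 rect [ 0. -0.] [150. 150.] 90.0 circ [-0.4 -0.2]
8 85 med z 12.1 rect [-14.4 -15.4] [26.6 67.3] 45.9 circ [-5.2 -5.8]
16 3170 med z 18.0 rect [-0.3 -0.4] [67.8 68.7] 31.0 circ [ 0.4 -0. ]
25 70 med z 34.1 rect [-29.  -16.2] [ 3.  15.6] 30.3 circ [-27.7 -15.5]
40 1616 med z 47.8 rect [ 0.2 -0.3] [68.9 15.6] 28.9 circ [ 0.4 -0.6]
49 99 med z 49.2 rect [ 0.6 -0.4] [65.4 11.9] 28.0 circ [ 1.  -1.2]
tilt vs FACE mrad [  -1.2   -1.2 1000.2]
```

View pics/top9.png

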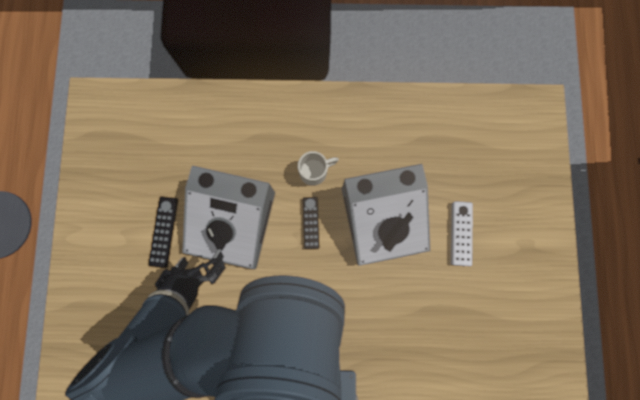

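The knob is back at rest at 28.9°, and the isolator nose at (408,217) points at the ON line. The mug and remotes are where they were and the gripper is clear, so I'll hand in.

```bash
python3 -c "
from plant import job_done
print(job_done())"
```

```text
the job is handed in; nothing more can be done
None
```

The job is handed in: the isolator is sprung out and locked at ON, the start knob was held at its stop for about a second and is back at rest, and the remotes and mug look unmoved (`job_done` returned no verdict).

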